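# Pry the sprung clips off the wheel spindles and jar them

## Robot

A 6-joint arm with a two-finger parallel gripper is mounted at the origin on a cart in front of the work surface, level with it; the furniture and walls round the work are solid. World frame = base frame: x ahead of the robot, y to its left, z up, the work surface at z = 0. Lengths are in mm, angles in rad, forces in N, time in s.
With the tool pointing down it reaches from about 300 to 775 mm from the base axis. Payload 14.6 kg.
Tool frame: the origin (TCP) lies at the centre of the arm's flange, where the gripper is bolted on; the fingertips stand 199 mm ahead of it and the grasp point (between the pads) lies 180 mm ahead of it; z points along the fingers, y is the line along which they close (so a half turn about z gives the same grasp; the last joint's range is limited). The gripper opens to 94 mm and grips with 3 to 60 N. Pads are 16 mm wide; open, the fingers measure 119 mm over their backs; the gripper's body (75 mm by 177 mm) begins 78 mm behind the grasp point.
Start: joints at [1.225, 0.3, 1.521, -0, 1.321, -0.067], TCP at [151.359, 528.754, 404.646] pointing down, gripper open.
Joint ranges: [-3.03, 3.03], [-0.79, 2.21], [0.23, 2.52], [-1.04, 4.18], [0, 3.07], [-2.55, 2.55]. Speed limits (rad/s): [2.22, 2.22, 2.57, 3.14, 3.14, 3.14].

## Interface

Orientations are given as [roll, pitch, yaw] about the fixed x, y, z axes, in that order (R = Rz(yaw) Ry(pitch) Rx(roll)).
In Python, from cell import manip, optics, workorder gives the robot as it stands.
- The arm moves only by the tool step_arm, never from a script. Its argument "increments" is a list that holds one entry, the list of rows, each a list of 7 numbers: the turn, a rotation vector about the tool's x, y, z as a fraction of full scale, then the shift along the tool's x, y, z as a fraction of full scale, then the closure, from -1 (fully open) to 1 (shut). In form: [[[wx, wy, wz, tx, ty, tz, fingers], ...]]. A call has 1 to 5 rows; each row shifts and turns the commanded pose from where the row before left it, along the tool's axes as they then stand; what a row does not reach is not made up. Full scale, the value 1, is 40 mm for a shift and 45 degrees for a turn. A row lasts 1/10 s, in which the tool goes at most 50 mm and 8.59 degrees, less where a joint would pass 70% of its speed; a pose out of reach is approached as far as the arm can. A call with a number of a shift or a turn outside -1 to 1 is refused whole. A call with a gripper value outside its range is refused whole. The fingers move at their own pace and stop on an object; "newtons" is the grip in N (left out, the last holds). Time passes only in rows, so rows that do not move let the fingers close. It gives the time, the measured TCP pose, the force, the opening and the grip force at its end, in the units of the state.
- manip.read_state(): the state, without advancing time (a new reading comes with each control period).
- optics.camera(name): name is "scene" or "top" or "wrist"; returns a dict with "frame" (384x512x3 uint8, red, green, blue), "range_z" (384x512 float32, mm along the optical axis (not along the pixel's ray), 0 where there is no reading), "mtx" (3x3 intrinsics, pixels), "cam_to_world" (4x4, takes a point from camera to world coordinates). Camera axes: x right, y down, z forward; pixel columns grow to the right and rows downward; lengths in mm; the calibration is good to about 2 mm. The wrist camera is an equidistant fisheye: a pixel r from the principal point sees the ray r / f radians off the axis. A picture is of the moment at which its call begins.
- workorder.sign_off(): hands the job in; it is judged then, once.
The state is a dict: "clock": time; "joints": joint angles; "qd": joint speeds; "effort": joint torques, N m; "eef_pos": TCP position; "eef_rot": TCP orientation; "wrist_force": force on the tool from outside, world axes, zero at the start; "moment": the same for the moment, N m; "finger_gap": finger opening in mm; "finger_force": force on a finger pad.
Only numpy, scipy, OpenCV 4.12 (cv2) and the standard library are available. Lean on these libraries where they do the work, as an engineer would, in place of code of your own. Each camera call takes 0.05 s, during which the arm holds its last target. There are 200 camera calls.

## Task

The wheels on the spindle board are to be changed. Use the red hooked pick to pry every sprung clip off its spindle, keeping the fingers off any clip that is still fitted; lay the pick back on its forked rest, put all the clips in the cut-glass jar (its lid must come off first) and set the lid back on it, centred and fully seated. Leave the yellow pot where it is.

Things in the scene. Friction and masses are not known exactly. Their poses are not given: they have to be found in the camera images.
- clip1: sprung steel clip 1 of up to 3 (may be absent), starts fitted on spindle 1. Round wire 5 mm thick, 48 x 26 mm, 30 g. Origin: centre of the opening that hugs the spindle, at the wire's underside, z up through its thickness. Pull eye towards its -x, open mouth of the two spring arms towards +x. Fitted, it lies flat on the wheel, underside 20 mm up, eye facing roughly to the robot's left (+y)
- clip2: sprung steel clip 2 of up to 3 (may be absent), starts fitted on spindle 2. Round wire 5 mm thick, 48 x 26 mm, 30 g. Origin: centre of the opening that hugs the spindle, at the wire's underside, z up through its thickness. Pull eye towards its -x, open mouth of the two spring arms towards +x. Fitted, it lies flat on the wheel, underside 20 mm up, eye facing roughly to the robot's left (+y)
- clip3: sprung steel clip 3 of up to 3 (may be absent), starts fitted on spindle 3. Round wire 5 mm thick, 48 x 26 mm, 30 g. Origin: centre of the opening that hugs the spindle, at the wire's underside, z up through its thickness. Pull eye towards its -x, open mouth of the two spring arms towards +x. Fitted, it lies flat on the wheel, underside 20 mm up, eye facing roughly to the robot's left (+y)
- clip1_eye (a point): centre of clip 1's pull eye, mid-thickness: a rigid closed ring, 10 mm bore, 20 mm outside, 27 mm from the clip's origin along its -x, overhanging the wheel. Pulled by the eye along the clip's -x, about 4 to 7 N spreads the arms and it snaps off within 15 mm. Freed, it may lie either way up; the eye is easily gripped across its 20 mm
- clip2_eye (a point): centre of clip 2's pull eye, mid-thickness: a rigid closed ring, 10 mm bore, 20 mm outside, 27 mm from the clip's origin along its -x, overhanging the wheel. Pulled by the eye along the clip's -x, about 4 to 7 N spreads the arms and it snaps off within 15 mm. Freed, it may lie either way up; the eye is easily gripped across its 20 mm
- clip3_eye (a point): centre of clip 3's pull eye, mid-thickness: a rigid closed ring, 10 mm bore, 20 mm outside, 27 mm from the clip's origin along its -x, overhanging the wheel. Pulled by the eye along the clip's -x, about 4 to 7 N spreads the arms and it snaps off within 15 mm. Freed, it may lie either way up; the eye is easily gripped across its 20 mm
- spindle1 (a point): point on the axis of spindle 1 (+y end of the board) at the bottom of its groove, 20 mm above the surface. Groove 15 mm in diameter, 7 mm high; above it a 21 mm head, top 36 mm above the surface; below it a brass wheel, 38 mm over the teeth, 7 mm thick, its top level with this point
- spindle2 (a point): point on the axis of spindle 2 (middle of the board) at the bottom of its groove, 20 mm above the surface. Groove 15 mm in diameter, 7 mm high; above it a 21 mm head, top 36 mm above the surface; below it a brass wheel, 38 mm over the teeth, 7 mm thick, its top level with this point
- spindle3 (a point): point on the axis of spindle 3 (-y end of the board) at the bottom of its groove, 20 mm above the surface. Groove 15 mm in diameter, 7 mm high; above it a 21 mm head, top 36 mm above the surface; below it a brass wheel, 38 mm over the teeth, 7 mm thick, its top level with this point
- spindle_board: fixed grey painted board with its top 12 mm above the bench top, 110 x 200 mm (x, y), carrying three spindles 75 mm apart in a row along its y; origin below the middle spindle, on the bench top. The board reaches 21 mm beyond the spindles towards its +x and 89 mm towards its -x, where freed clips can lie
- pick: hooked pick, 50 g: red handle 90 x 10 x 14 mm (x, y, z), origin at the handle's centre; a 4 mm round steel shank goes on along +x and at x = 90 mm bends straight down (-z). It starts on its rest, handle level, the tip hanging free. Grip its 10 mm width from above, between the forks
- pick_tip (a point): lowest point of the pick's bent tip (4 mm round, rounded end), 90 mm along x and 38 mm below the handle's centre
- pick_rest: fixed wooden rest on the green mat (3 mm thick), foot 88 x 50 x 8 mm, with two forked uprights at x = -34 and +34 mm (62 mm clear between); each fork's floor is 40 mm above the mat, its upward slot about 15 mm wide at the bottom, 23 mm at the top, 56 mm up. Origin: centre of the underside. The pick lies along its x, hook towards +x
- rest_seat (a point): where the centre of the pick's handle lies when the pick is on its rest, 50 mm above the bench top (the mat it stands on is 3 mm thick)
- jar: fixed round cut-glass jar, 92 mm outer diameter, 36 mm high, bore about 72 mm, inner floor 6 mm above the surface; origin at the centre of its underside
- jar_lid: aluminium jar lid, 90 g: disc 90 mm in diameter, 5 mm thick, with a step below (66 mm in diameter, 5 mm deep) that drops into the jar's mouth and a black knob of 20 mm diameter on top, to be gripped 14 to 34 mm above the origin. Origin: centre of the step's underside, z up; seated on the jar, where it starts, it is 31 mm above the bench
- loupe: brass and black eye loupe, 35 mm in diameter and 30 mm high, a fixed bystander; origin at the centre of its underside
- yellow_pot: square yellow putty pot, 30 mm cube, a bystander; origin at the centre of its underside
Not all that is in view belongs to the job. Leave any blue or orange look-alike of the jar_lid alone.

How it is judged (in metres and radians):
On the way, in this order (a step that is already met when the one before it is completed fails the run):
1. every clip has been pried off its spindle (horizontal distance between clip1 and spindle1 above 0.025 m and horizontal distance between clip2 and spindle2 above 0.025 m and horizontal distance between clip3 and spindle3 above 0.025 m), for 0.2 s.
2. every clip is in the jar (horizontal distance between each of clip1, clip2, clip3 and jar below 0.036 m and height (world z) of each of clip1, clip2, clip3 below 0.034 m), for 0.2 s.
At the end, for the whole second after the job is handed in: every clip present lies inside the jar; the lid sits in the jar's mouth, within 6 mm of its centre, fully down (origin 26 to 35 mm above the surface), level within 0.06 rad; the pick lies hook down along its rest, within 20 mm of its seat; all at rest (all of step 2 and horizontal distance between jar_lid and jar below 0.006 m and height (world z) of jar_lid between 0.026 and 0.035 m and angle between jar_lid's own z axis and vertical below 0.06 rad and linear speed of each of jar_lid, pick below 0.02 m/s and distance between pick and rest_seat below 0.02 m and angle between pick's own z axis and vertical below 0.2 rad and angle between the x axis of pick and the x axis of pick_rest, either way round below 0.15 rad); the robot touches nothing.
It fails at once if the robot's own body or fingers touch clip 1 while it is still fitted on its spindle (contact force between any of the fingers, the arm and clip1 above 0.5 N and horizontal distance between clip1 and spindle1 below 0.006 m and height (world z) of clip1 below 0.026 m).
It fails at once if the robot's own body or fingers touch clip 2 while it is still fitted on its spindle (contact force between any of the fingers, the arm and clip2 above 0.5 N and horizontal distance between clip2 and spindle2 below 0.006 m and height (world z) of clip2 below 0.026 m).
It fails at once if the robot's own body or fingers touch clip 3 while it is still fitted on its spindle (contact force between any of the fingers, the arm and clip3 above 0.5 N and horizontal distance between clip3 and spindle3 below 0.006 m and height (world z) of clip3 below 0.026 m).
It fails at once if the yellow pot is knocked more than 25 mm away (distance of yellow_pot from where it was at the start of the episode above 0.025 m).
Of clip1, clip2, clip3 only 2 to 3 are there at a start; the rules pass over those that are not, and their reading is None.
At some moment in a run one of jar_lid may be knocked a few centimetres aside while the robot is not near it.
It also fails if it takes over 210 s, if anything falls off the work surface, if the arm or the gripper's body presses on something with over 40 N, if the wrist force passes 120 N, or if a joint passes its speed limit or range.

## Working session

There is one attempt and no reset: what is moved stays moved. The work goes in short steps, Python scripts to look and compute and a tool call to move; the robot and the scene stay as the last step left them, time stands still between calls to the robot, and variables do not carry over. Pictures are saved under pics/ and viewed, at most 14 in all, crops included, and the job is handed in when it is done.

Besides the shell and the picture viewer there is one more tool, called as name([rows], argument=value, ...), one row to a line, values as JSON. step_arm: Moves the arm, as the interface text tells. Its arguments: {"type":"object","properties":{"increments":{"type":"array","items":{"type":"array","items":{"type":"array","items":{"type":"number"}}}},"newtons":{"type":"number"}},"required":["increments"]}

```bash
mkdir -p pics; ls; cat > h.py <<'E'
import numpy as np, cv2
from cell import manip, optics, workorder
def snap(name):
    c=optics.camera(name); np.savez('last_%s.npz'%name,**c); return c
def pts(c):
    K=c['mtx'];z=c['range_z'];v,u=np.indices(z.shape)
    p=np.stack([(u-K[0,2])/K[0,0]*z,(v-K[1,2])/K[1,1]*z,z],-1)
    T=c['cam_to_world'];w=p@T[:3,:3].T+T[:3,3];w[z==0]=np.nan
    return w
def save(img,name,box=None,s=1):
    if box: img=img[box[1]:box[3],box[0]:box[2]]
    cv2.imwrite('pics/'+name,cv2.resize(img[...,::-1].copy(),None,fx=s,fy=s,interpolation=cv2.INTER_CUBIC))
E
python3 - <<'E'
from h import *
for n in('top','scene'):
    c=snap(n); save(c['frame'],n+'1.png',s=1.5); print(c['mtx'].round(1).tolist(),c['cam_to_world'].round(3).tolist())
print(manip.read_state())
E
```

```text
pics
[[391.9, 0.0, 257.8], [0.0, 391.9, 192.4], [0.0, 0.0, 1.0]] [[0.002, -0.996, 0.085, 340.447], [-1.0, -0.002, 0.005, -90.73], [-0.005, -0.085, -0.996, 1347.278], [0.0, 0.0, 0.0, 1.0]]
[[470.1, 0.0, 256.1], [0.0, 470.1, 190.2], [0.0, 0.0, 1.0]] [[0.432, -0.549, 0.716, -546.583], [-0.902, -0.245, 0.356, -554.493], [-0.02, -0.799, -0.601, 892.569], [0.0, 0.0, 0.0, 1.0]]
{'clock': 0.1, 'joints': array([ 1.22502743e+00,  2.99846045e-01,  1.52072633e+00,  1.44517964e-04,
        1.32069296e+00, -6.65738769e-02]), 'qd': array([ 7.53582210e-04,  1.41058356e-03, -1.26280658e-03,  3.79631137e-04,
        1.29736667e-03, -8.24805968e-05]), 'effort': array([ 1.87785655e+00, -5.06989789e+01, -3.28562379e+01, -9.72812274e-02,
        2.02048430e-02,  5.14546485e-06]), 'eef_pos': array([151.56421363, 528.74961135, 404.79108715]), 'eef_rot': array([ 3.14125675e+00, -1.17948595e-04,  2.86236190e+00]), 'wrist_force': array([ 0.07616138, -0.67560386,  0.22413302]), 'moment': array([-0.03102031, -0.00783013,  0.01725584]), 'finger_force': 0.0, 'finger_gap': 94.15797763666691}
```

View pics/top1.png

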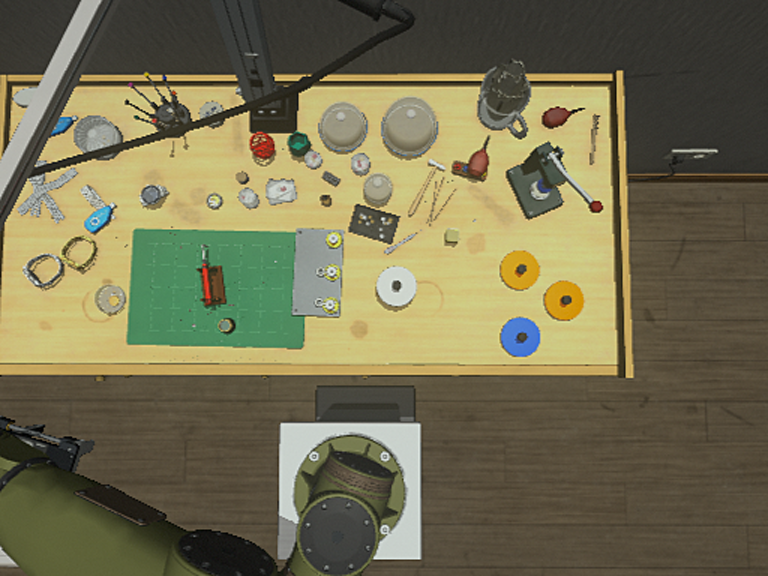

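View pics/scene1.png

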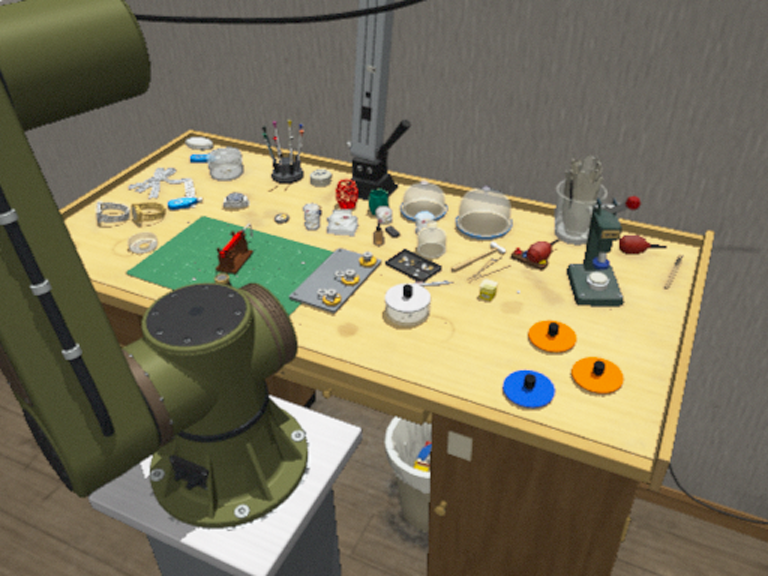

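The top view shows the board at (318,272) with spindles at (333,240), (333,272) and (330,305). Clips seem to be on the lower two. The pick is at (208,280), the white lid with black knob on the jar at (396,287), the pot at (452,237) and the loupe at (226,326). The blue (520,337) and orange (520,270), (565,300) discs are look-alikes and stay put. I'll enlarge.

```bash
python3 - <<'E'
from h import *
c=dict(np.load('last_top.npz')); f=c['frame'];w=pts(c)
save(f,'top_crop.png',(125,145,290,240),4.8)
np.set_printoptions(precision=1,suppress=True)
hsv=cv2.cvtColor(f,cv2.COLOR_RGB2HSV)
v,u=np.indices(f.shape[:2])
def rep(n,m):
    p=w[m]; print(n,m.sum(),'uv',u[m].mean(),v[m].mean(),'mean',np.nanmean(p,0),'med',np.nanmedian(p,0),'z95',np.nanpercentile(p[:,2],95))
box=lambda a,b,c_,d:(u>=a)&(u<c_)&(v>=b)&(v<d)
red=((hsv[...,0]<8)|(hsv[...,0]>172))&(hsv[...,1]>170)&(hsv[...,2]>110)&box(125,155,155,210)
rep('red',red); p=w[red]; q=p[:,:2]-np.nanmean(p[:,:2],0); print(np.linalg.svd(q[~np.isnan(q[:,0])],full_matrices=False)[2], 'ext',np.nanmin(p,0),np.nanmax(p,0))
rep('lid',box(240,170,290,212)&(w[...,2]>34)&(w[...,2]<50)&(hsv[...,1]<60)&(hsv[...,2]>150))
rep('knob',box(240,170,290,212)&(hsv[...,2]<60)&(w[...,2]>45))
rep('pot',box(290,148,312,168)&(w[...,2]>20))
rep('loupe',box(140,208,162,226)&(w[...,2]>20))
for n,a in(('s1',(212,150,232,171)),('s2',(210,172,232,192)),('s3',(210,193,232,213))): rep(n,box(*a)&(w[...,2]>30))
bd=box(190,148,232,215)&(w[...,2]>8)&(w[...,2]<15)&(hsv[...,1]<40)
rep('board',bd); r=cv2.minAreaRect(w[bd][:,:2].astype(np.float32)); print(r)
rs=box(128,155,155,210)&(w[...,2]>7)&(w[...,2]<14); rep('restfoot',rs); print(cv2.minAreaRect(w[rs][:,:2].astype(np.float32)))
E
```

```text
red 79 uv 137.37974683544303 188.79746835443038 mean [462.4 315.3  54.8] med [461.8 315.4  55.3] z95 59.26462581933735
[[-1.  -0.1]
 [-0.1  1. ]] ext [418.5 306.   44.7] [505.7 325.8  61. ]
lid 507 uv 263.81262327416175 190.20907297830374 mean [ 459.9 -104.3   39.8] med [ 460.4 -104.9   39.8] z95 44.10496346238208
knob 2 uv 265.5 190.0 mean [ 458.4 -109.6   63.2] med [ 458.4 -109.6   63.2] z95 65.49912948686332
pot 78 uv 301.1025641025641 156.07692307692307 mean [ 577.4 -231.    30. ] med [ 577.5 -230.8   30. ] z95 34.284544660740615
loupe 66 uv 149.36363636363637 216.65151515151516 mean [370.8 280.   30.2] med [369.7 279.5  29.9] z95 36.92650639834363
s1 29 uv 221.58620689655172 158.44827586206895 mean [568.   38.7  35.4] med [568.9  37.7  35.1] z95 38.5670185967911
s2 32 uv 220.5 180.5 mean [492.9  41.7  35. ] med [492.9  41.7  34.6] z95 39.792839402028825
s3 29 uv 219.44827586206895 202.58620689655172 mean [418.3  44.4  35.2] med [416.9  45.6  34.7] z95 39.492486843095044
board 1161 uv 209.5848406546081 181.0981912144703 mean [493.7  81.5  11.2] med [493.6  84.2  11.1] z95 14.118832504131888
((493.939697265625, 75.10020446777344), (108.7284927368164, 199.20323181152344), 87.88680267333984)
restfoot 208 uv 143.09615384615384 189.22596153846155 mean [465.2 309.7   9.7] med [462.6 306.7   9.6] z95 13.333360749817722
((492.1517333984375, 314.958251953125), (183.73428344726562, 82.7802963256836), 1.348351240158081)
```

View pics/top_crop.png

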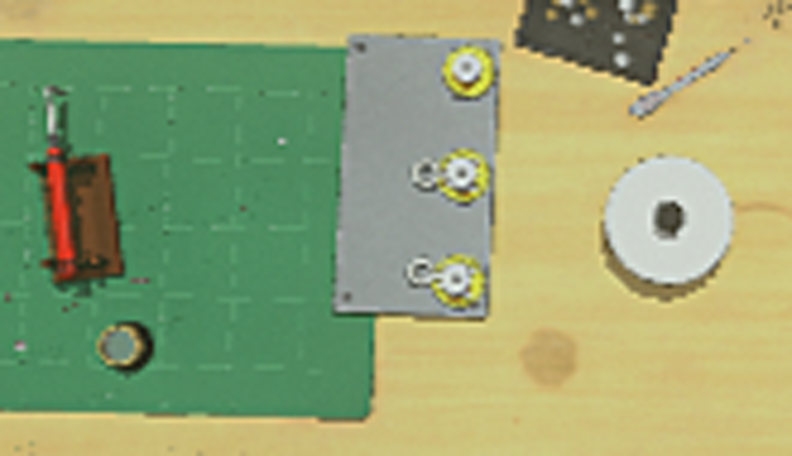

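Clips are on spindles 2 and 3 only; clip 1 is absent, with spindle 1 bare at crop (466,68). The lid to use is the white one with the black knob, sitting on the jar. The pick lies nearly along world +x. I'll write the move planner and get the pick's yaw.

```bash
cat > plan.py <<'E'
import sys,numpy as np
from scipy.spatial.transform import Rotation as R
from cell import manip
# plan.py x y z yaw rows  -> constant increments per row (tool axes): turn then shift, from measured pose
def plan(x,y,z,yaw,n):
    s=manip.read_state();p=np.array(s['eef_pos']);r=R.from_euler('xyz',s['eef_rot']);t=R.from_euler('xyz',[np.pi,0,yaw])
    w=(r.inv()*t).as_rotvec()/n; step=(np.array([x,y,z])-p)/n
    print('clock',s['clock'],'gap',round(s['finger_gap'],1),'turn/row',(w/(np.pi/4)).round(3))
    for i in range(n):
        print((( (r*R.from_rotvec(w*i)).inv().apply(step))/40).round(3))
if __name__=='__main__': a=list(map(float,sys.argv[1:])); plan(*a[:4],int(a[4]))
E
python3 - <<'E'
from h import *
c=dict(np.load('last_top.npz')); f=c['frame'];w=pts(c);hsv=cv2.cvtColor(f,cv2.COLOR_RGB2HSV)
v,u=np.indices(f.shape[:2])
red=((hsv[...,0]<8)|(hsv[...,0]>172))&(hsv[...,1]>170)&(hsv[...,2]>110)&(u>125)&(u<155)&(v>155)&(v<210)&(w[...,2]>50)
p=w[red]; vx,vy,x0,y0=cv2.fitLine(p[:,:2].astype(np.float32),cv2.DIST_HUBER,0,.01,.01).ravel(); print(vx,vy,x0,y0,np.arctan2(vy,vx))
E
python3 plan.py 440 315 330 3.24 10
```

```text
0.9901171 0.1402434 461.38538 315.08636 0.14070722
clock 0.1 gap 94.2 turn/row [ 0.    -0.    -0.048]
[-0.84  -0.315  0.187]
[-0.828 -0.346  0.187]
[-0.814 -0.378  0.187]
[-0.799 -0.408  0.187]
[-0.783 -0.438  0.187]
[-0.766 -0.467  0.187]
[-0.748 -0.496  0.187]
[-0.729 -0.524  0.187]
[-0.709 -0.551  0.187]
[-0.687 -0.577  0.187]
```

step_arm([
  [[0,0,-0.053,-0.84,-0.315,0.187,-1],[0,0,-0.053,-0.828,-0.346,0.187,-1],[0,0,-0.053,-0.814,-0.378,0.187,-1],[0,0,-0.053,-0.8,-0.41,0.187,-1],[0,0,-0.053,-0.783,-0.44,0.187,-1]],
], newtons=40)

```text
clock: 0.6
eef_pos: [297.2, 421.9, 366.5]
eef_rot: [-3.141, -0.001, 3.073]
wrist_force: [0.1, 0.6, 0.4]
finger_gap: 94.0
finger_force: 0.0
```

step_arm([
  [[0,0,-0.053,-0.766,-0.467,0.187,-1],[0,0,-0.053,-0.748,-0.496,0.187,-1],[0,0,-0.053,-0.729,-0.524,0.187,-1],[0,0,-0.053,-0.71,-0.55,0.187,-1],[0,0,-0.053,-0.687,-0.577,0.187,-1]],
])

```text
clock: 1.1
eef_pos: [444.5, 319.0, 329.0]
eef_rot: [-3.141, -0.001, -3.002]
wrist_force: [-0.1, 0.9, 0.9]
finger_gap: 94.2
finger_force: 0.0
```

```bash
cat >> h.py <<'E'
def wpts(c):
    K=c['mtx'];z=c['range_z'];v,u=np.indices(z.shape)
    dx,dy=u-K[0,2],v-K[1,2]; r=np.hypot(dx,dy)+1e-9; th=r/K[0,0]
    t=np.tan(np.minimum(th,1.5)); p=np.stack([dx/r*t*z,dy/r*t*z,z],-1)
    T=c['cam_to_world'];w=p@T[:3,:3].T+T[:3,3];w[(z==0)|(th>1.4)]=np.nan
    return w
def wproj(c,P):
    T=np.linalg.inv(c['cam_to_world']);q=np.asarray(P)@T[:3,:3].T+T[:3,3];K=c['mtx']
    r=np.hypot(q[...,0],q[...,1]);th=np.arctan2(r,q[...,2])*K[0,0]
    return np.stack([K[0,2]+q[...,0]/r*th,K[1,2]+q[...,1]/r*th],-1)
np.set_printoptions(precision=2,suppress=True)
def redfit(w,f,lo=50,hi=64):
    hsv=cv2.cvtColor(f,cv2.COLOR_RGB2HSV)
    m=((hsv[...,0]<8)|(hsv[...,0]>172))&(hsv[...,1]>170)&(hsv[...,2]>90)&(w[...,2]>lo)&(w[...,2]<hi)&(abs(w[...,0]-462)<70)&(abs(w[...,1]-315)<40)
    p=w[m]; vx,vy,x0,y0=cv2.fitLine(p[:,:2].astype(np.float32),cv2.DIST_HUBER,0,.01,.01).ravel()
    t=(p[:,:2]-[x0,y0])@[vx,vy]; tc=(t.min()+t.max())/2
    return dict(n=len(p),yaw=np.arctan2(vy,vx),c=(x0+tc*vx,y0+tc*vy),L=np.ptp(t),z=np.median(p[:,2]))
E
python3 - <<'E'
from h import *
c=snap('wrist'); print(c['mtx'],c['cam_to_world']); w=wpts(c); save(c['frame'],'w1.png',s=1.5); print(redfit(w,c['frame']))
E
```

```text
[[297.32   0.   257.84]
 [  0.   297.32 192.16]
 [  0.     0.     1.  ]] [[ -0.14   0.96   0.24 373.49]
 [  0.99   0.14   0.03 309.  ]
 [ -0.     0.25  -0.97 308.38]
 [  0.     0.     0.     1.  ]]
{'n': 996, 'yaw': np.float32(0.13639666), 'c': (np.float64(462.8246398050607), np.float64(316.0151837838631)), 'L': np.float64(93.47220621044475), 'z': np.float64(56.152761729187546)}
```

View pics/w1.png

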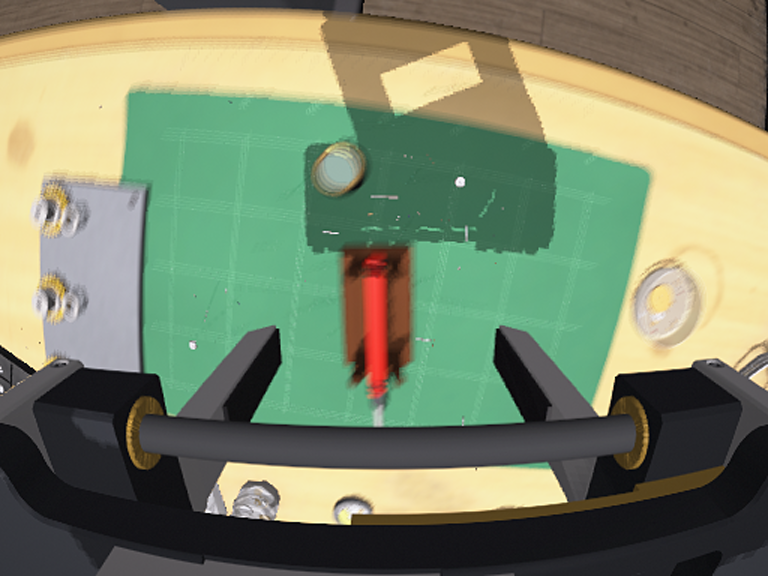

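The wrist view shows the pick's red handle at (375,320) between the two fingers; the top camera gives the same pose to 1 mm. Going down to grip it.

```bash
python3 plan.py 462.5 315.8 230 -3.003 4
```

```text
clock 1.15 gap 94.4 turn/row [-0.001 -0.     0.   ]
[-0.093 -0.016  0.611]
[-0.093 -0.016  0.611]
[-0.093 -0.017  0.611]
[-0.093 -0.017  0.611]
```

step_arm([
  [[0,0,0,-0.093,-0.016,0.61,-1],[0,0,0,-0.093,-0.016,0.61,-1],[0,0,0,-0.093,-0.016,0.61,-1],[0,0,0,-0.093,-0.016,0.61,-1],[0,0,0,0,0,0,-1]],
])

```text
clock: 1.65
eef_pos: [458.0, 319.1, 229.0]
eef_rot: [-3.139, -0.005, -3.004]
wrist_force: [0.1, 0.2, 0.4]
finger_gap: 94.2
finger_force: 0.0
```

step_arm([
  [[0,0,0,0,0,0,1],[0,0,0,0,0,0,1],[0,0,0,0,0,0,1],[0,0,0,0,0,0,1],[0,0,0,0,0,0,1]],
], newtons=40)

```text
clock: 2.15
eef_pos: [458.6, 319.6, 232.8]
eef_rot: [3.141, 0.001, -3.004]
wrist_force: [0.3, -0.2, -0.1]
finger_gap: 57.2
finger_force: 0.0
```

step_arm([
  [[0,0,0,0,0,0,1],[0,0,0,0,0,0,1],[0,0,0,0,0,0,1],[0,0,0,0,0,0,1],[0,0,0,0,0,0,1]],
])

```text
clock: 2.65
eef_pos: [458.6, 319.5, 232.2]
eef_rot: [-3.142, -0.0, -3.004]
wrist_force: [-0.4, -0.1, 0.7]
finger_gap: 17.6
finger_force: 0.0
```

step_arm([
  [[0,0,0,-0.084,-0.1,0.05,0.7],[0,0,0,0,0,0,1],[0,0,0,0,0,0,1],[0,0,0,0,0,0,1],[0,0,0,0,0,0,1]],
])

```text
clock: 3.15
eef_pos: [462.4, 316.1, 230.2]
eef_rot: [-3.142, -0.0, -3.004]
wrist_force: [-0.8, -0.2, -0.0]
finger_gap: 9.5
finger_force: 40.0
```

```bash
python3 -c "
from h import *
print(manip.read_state()); c=snap('top'); print(redfit(pts(c),c['frame']))"; python3 plan.py 460 250 300 1.57 5
```

```text
{'clock': 3.15, 'joints': array([ 0.53,  0.53,  1.65,  0.  ,  0.97, -1.17]), 'qd': array([0., 0., 0., 0., 0., 0.]), 'effort': array([ -0.07, -59.36, -28.95,   0.01,   0.07,   0.  ]), 'eef_pos': array([462.44, 316.05, 230.23]), 'eef_rot': array([-3.14, -0.  , -3.  ]), 'wrist_force': array([-0.75, -0.2 , -0.04]), 'moment': array([ 0.02,  0.03, -0.01]), 'finger_force': 39.99765694141388, 'finger_gap': 9.522998229059446}
clock 3.2 gap 9.7 turn/row [-0.    -0.     0.435]
[ 0.057 -0.326 -0.349]
[-0.055 -0.326 -0.349]
[-0.161 -0.289 -0.349]
[-0.249 -0.218 -0.349]
[-0.307 -0.122 -0.349]Traceback (most recent call last):
  File "<string>", line 3, in <module>
    print(manip.read_state()); c=snap('top'); print(redfit(pts(c),c['frame']))
                                                    ~~~~~~^^^^^^^^^^^^^^^^^^^
  File "h.py", line 27, in redfit
    p=w[m]; vx,vy,x0,y0=cv2.fitLine(p[:,:2].astype(np.float32),cv2.DIST_HUBER,0,.01,.01).ravel()
                        ~~~~~~~~~~~^^^^^^^^^^^^^^^^^^^^^^^^^^^^^^^^^^^^^^^^^^^^^^^^^^^^^
cv2.error: OpenCV(4.12.0) /io/opencv/modules/imgproc/src/linefit.cpp:50: error: (-215:Assertion failed) count > 0 in function 'fitLine2D_wods'
```

```bash
python3 plan.py 493 168 230.2 1.57 13
```

```text
clock 3.2 gap 9.7 turn/row [-0.    -0.     0.167]
[-0.019 -0.29   0.   ]
[-0.057 -0.285  0.   ]
[-0.094 -0.275  0.   ]
[-0.129 -0.26   0.   ]
[-0.162 -0.241  0.   ]
[-0.192 -0.218  0.   ]
[-0.219 -0.191  0.   ]
[-0.242 -0.16   0.   ]
[-0.261 -0.127  0.   ]
[-0.276 -0.092  0.   ]
[-0.286 -0.055  0.   ]
[-0.29  -0.017  0.   ]
[-0.29   0.021  0.   ]
```

step_arm([
  [[0,0,0,0,0,-0.5,1],[0,0,0,0,0,-0.5,1],[0,0,0,0,0,-0.5,1],[0,0,0,0,0,-0.5,1],[0,0,0,0,0,0,1]],
], newtons=60)

```text
clock: 3.7
eef_pos: [462.7, 316.3, 312.7]
eef_rot: [3.14, 0.004, -3.004]
wrist_force: [-0.5, 0.0, 0.3]
finger_gap: 9.7
finger_force: 60.0
```

step_arm([
  [[0,0,0.167,-0.02,-0.29,0,1],[0,0,0.167,-0.057,-0.285,0,1],[0,0,0.167,-0.094,-0.275,0,1],[0,0,0.167,-0.13,-0.26,0,1],[0,0,0.167,-0.162,-0.24,0,1]],
])

```text
clock: 4.2
eef_pos: [474.3, 258.7, 309.1]
eef_rot: [-3.141, -0.001, 2.618]
wrist_force: [-0.1, -0.2, -0.4]
finger_gap: 9.2
finger_force: 60.0
```

step_arm([
  [[0,0,0.167,-0.192,-0.218,0,1],[0,0,0.167,-0.22,-0.19,0,1],[0,0,0.167,-0.242,-0.16,0,1],[0,0,0.167,-0.26,-0.127,0,1],[0,0,0.167,-0.276,-0.09,0,1]],
])

```text
clock: 4.7
eef_pos: [486.2, 201.9, 309.2]
eef_rot: [-3.14, -0.0, 1.962]
wrist_force: [0.1, 0.3, -0.6]
finger_gap: 9.2
finger_force: 60.0
```

step_arm([
  [[0,0,0.167,-0.286,-0.055,0,1],[0,0,0.167,-0.29,-0.017,0,1],[0,0,0.167,-0.29,0.02,0,1],[0,0,0,0,0,0,1],[0,0,0,0,0,0,1]],
])

```text
clock: 5.2
eef_pos: [493.3, 168.3, 309.6]
eef_rot: [-3.141, 0.0, 1.577]
wrist_force: [-0.1, 0.5, -1.2]
finger_gap: 9.2
finger_force: 60.0
```

```bash
python3 - <<'E'
from h import *
for n,b,s in(('top',(190,140,300,225),7),('scene',(180,150,300,240),6.5)):
    c=snap(n); save(c['frame'],n+'2.png',b,s)
c=snap('wrist'); 
s=manip.read_state();print(s['eef_pos'],s['eef_rot'],s['finger_gap'])
E
```

```text
[493.25 168.69 309.94] [-3.14  0.    1.58] 9.291354522920178
```

View pics/scene2.png

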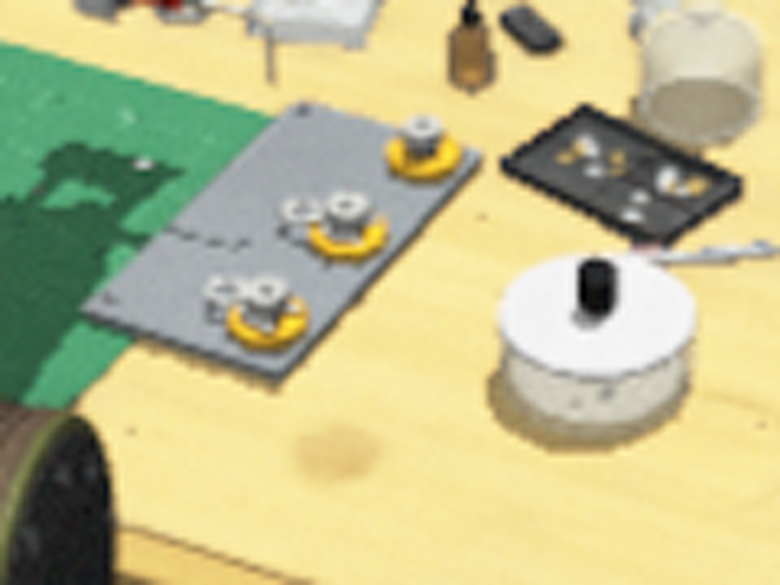

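The scene crop shows both clip eyes, at (300,212) and (228,290), left of their spindles. The pick is out of this crop.

```bash
python3 - <<'E'
from h import *
c=dict(np.load('last_wrist.npz')); P=np.array([[493,69,22.5],[417,72,22.5],[493,42,36],[493,78.7,92]])
print(wproj(c,P))
for n in('scene','top'):
    d=dict(np.load('last_%s.npz'%n)); T=np.linalg.inv(d['cam_to_world']); q=P@T[:3,:3].T+T[:3,3]; uv=q@d['mtx'].T; print(n,(uv[:,:2]/uv[:,2:]), q[:,2], [d['range_z'][int(y),int(x)] for x,y in uv[:,:2]/uv[:,2:]])
a=cv2.resize(c['frame'],None,fx=1,fy=1); d=dict(np.load('last_scene.npz'))['frame'][90:282,128:384]; 
canvas=np.zeros((600,800,3),np.uint8); canvas[:384,:512]=a; canvas[384:576,:256]=d
t=dict(np.load('last_top.npz'))['frame'][120:240,170:300]; canvas[384:576,280:488]=cv2.resize(t,(208,192)); save(canvas,'mix.png')
E
```

```text
[[257.07 287.31]
 [185.59 282.7 ]
 [256.88 315.11]
 [256.95 321.65]]
scene [[225.8  181.38]
 [213.03 194.47]
 [233.13 179.95]
 [221.72 162.38]] [1488.8  1435.47 1471.07 1450.5 ] [np.float32(1490.086), np.float32(1437.32), np.float32(1518.6785), np.float32(1623.4128)]
top [[212.84 180.87]
 [211.68 203.17]
 [220.37 180.42]
 [207.27 178.39]] [1333.75 1327.28 1320.17 1264.56] [np.float32(1344.9275), np.float32(1329.8005), np.float32(1323.2871), np.float32(1344.6765)]
```

View pics/mix.png

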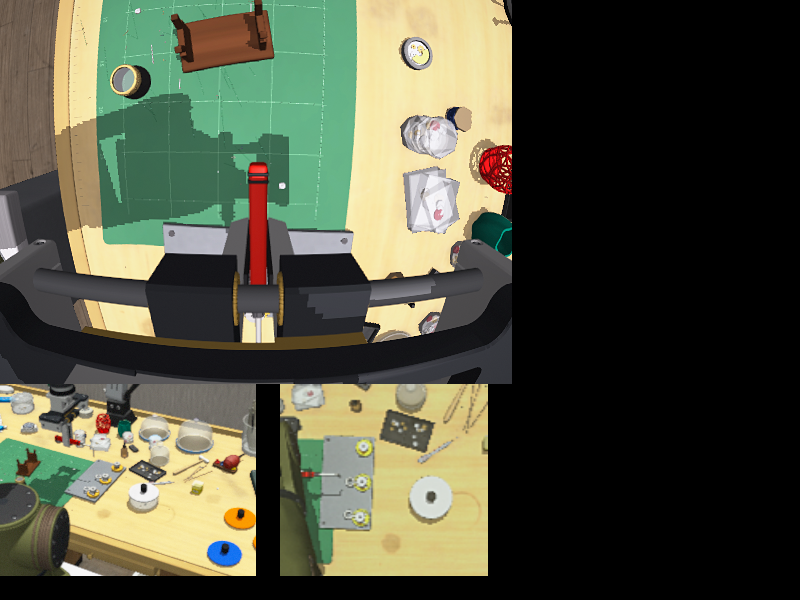

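The pick is held straight; its tip shows at scene crop (271,80), right where kinematics puts it. Next I bring the wrist camera over the clips to measure the eyes finely.

step_arm([
  [[0,0,0,-0.9,-0.24,0,1],[0,0,0,-0.9,-0.24,0,1],[0,0,0,-0.9,-0.24,0,1],[0,0,0,-0.9,-0.24,0,1],[0,0,0,0,0,0,1]],
])

```text
clock: 5.85
eef_pos: [454.7, 21.7, 310.3]
eef_rot: [-3.141, 0.0, 1.573]
wrist_force: [0.7, -0.0, -1.3]
finger_gap: 9.6
finger_force: 60.0
```

step_arm([
  [[0,0,0,0,0,0,1],[0,0,0,0,0,0,1],[0,0,0,0,0,0,1]],
])

```text
clock: 6.15
eef_pos: [455.7, 25.0, 310.2]
eef_rot: [-3.142, -0.0, 1.576]
wrist_force: [-0.0, 0.0, -1.1]
finger_gap: 9.5
finger_force: 60.0
```

```bash
python3 - <<'E'
from h import *
c=snap('wrist'); s=manip.read_state();print(s['eef_pos'],s['eef_rot'],s['finger_gap'])
P=np.array([[493,69,22.5],[417,72,22.5],[493,42,36],[417,45,36]]);uv=wproj(c,P);print(uv)
w=wpts(c)
x0,y0=(uv.min(0)-35).astype(int); x1,y1=(uv.max(0)+35).astype(int); print(x0,y0,x1,y1)
save(c['frame'],'w2.png',(x0,y0,x1,y1),4)
# synth orthophoto at plane z=22.5 : x 380..530, y 20..110, 5px/mm
X,Y=np.meshgrid(np.arange(110,20,-.25),np.arange(540,380,-.25)); 
m=wproj(c,np.stack([X*0+Y,X,X*0+22.5],-1)).astype(np.float32)
o=cv2.remap(c['frame'],m[...,0],m[...,1],cv2.INTER_CUBIC); np.save('ortho.npy',o)
for i in range(0,640,40): cv2.line(o,(0,i),(6,i),(255,0,0),1)
save(o,'ortho.png',s=0.93*1) ; print(o.shape)
E
```

```text
[455.61  24.91 310.15] [-3.14 -0.    1.58] 9.326118799407887
[[299.43 148.66]
 [215.43 144.92]
 [300.57 180.91]
 [213.9  177.1 ]]
178 109 335 215
(640, 360, 3)
```

View pics/ortho.png

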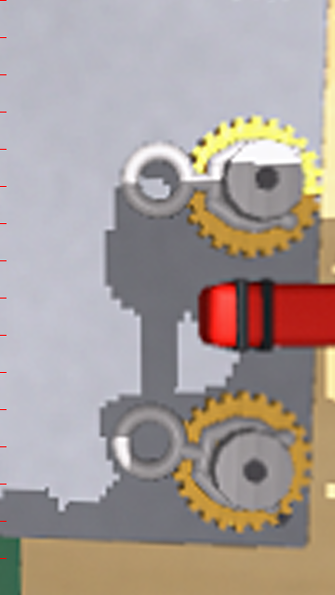

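The orthophoto shows eye 2 at about (158,180) and eye 3 at (150,441). That is world (492,68) and (421,70), agreeing with the top camera to ~2 mm. Next the tip goes just above eye 2.

```bash
python3 plan.py 493 158 310 1.573 4;
```

```text
clock 6.2 gap 9.3 turn/row [-0.    -0.     0.001]
[0.831 0.238 0.001]
[0.831 0.237 0.001]
[0.831 0.237 0.001]
[0.831 0.236 0.001]
```

step_arm([
  [[0,0,0,0.831,0.237,0,1],[0,0,0,0.831,0.237,0,1],[0,0,0,0.831,0.237,0,1],[0,0,0,0.831,0.237,0,1],[0,0,0,0,0,0,1]],
])

```text
clock: 6.7
eef_pos: [493.3, 160.7, 310.0]
eef_rot: [3.141, -0.0, 1.578]
wrist_force: [0.0, -0.7, 0.2]
finger_gap: 8.8
finger_force: 60.0
```

step_arm([
  [[0,0,0,0,0,0.5,1],[0,0,0,0,0,0.5,1],[0,0,0,0,0,0.5,1],[0,0,0,0,0,0,1],[0,0,0,0,0,0,1]],
])

```text
clock: 7.2
eef_pos: [493.0, 157.2, 250.6]
eef_rot: [-3.141, 0.0, 1.574]
wrist_force: [0.2, -0.4, -0.1]
finger_gap: 9.6
finger_force: 60.0
```

```bash
python3 - <<'E'
from h import *
canvas=np.zeros((600,800,3),np.uint8)
s=manip.read_state();print(s['eef_pos'],s['eef_rot'])
psi=s['eef_rot'][2];tip=s['eef_pos']-[90*np.cos(psi),90*np.sin(psi),218]; print('tip',tip)
for i,(n,b) in enumerate((('top',(200,165,230,210)),('scene',(205,160,245,205)))):
    fr=np.mean([snap(n)['frame'].astype(float) for _ in range(3)],0).astype(np.uint8)
    cr=fr[b[1]:b[3],b[0]:b[2]]; cr=cv2.resize(cr,None,fx=10,fy=10,interpolation=cv2.INTER_CUBIC)
    d=dict(np.load('last_%s.npz'%n)); T=np.linalg.inv(d['cam_to_world'])
    def pr(P): q=np.asarray(P)@T[:3,:3].T+T[:3,3]; uv=q@d['mtx'].T; return (uv[...,:2]/uv[...,2:]-[b[0],b[1]]+.5)*10
    print(n,'tip pred',pr(tip), 'eye top at tip xy',pr([tip[0],tip[1],25]))
    canvas[:450,i*400:i*400+cr.shape[1]]=cr
save(canvas,'mix2.png')
E
```

```text
[493.02 157.21 250.62] [-3.14  0.    1.57]
tip [493.34  67.22  32.62]
top tip pred [135.1  159.25] eye top at tip xy [137.76 161.85]
scene tip pred [216.58 193.59] eye top at tip xy [217.98 213.21]
```

View pics/mix2.png

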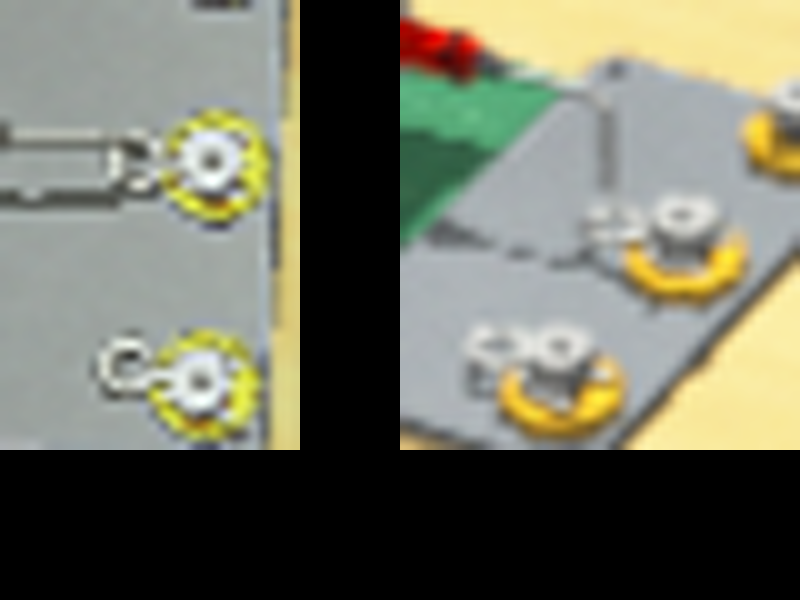

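Both views show the tip just above eye 2: top crop (130,137) for the shank end, scene (606,190). They hint that the tip is a few mm too far in +x, so I'll check the pixel values.

```bash
python3 - <<'E'
from h import *
s=manip.read_state();p=s['eef_pos'];psi=s['eef_rot'][2]
np.set_printoptions(linewidth=200)
for n,b in(('top',(203,174,218,187)),('scene',(220,166,234,188))):
    d=dict(np.load('last_%s.npz'%n)); g=cv2.cvtColor(d['frame'],cv2.COLOR_RGB2GRAY); print(n,b); print(g[b[1]:b[3],b[0]:b[2]])
    print(d['range_z'][b[1]:b[3],b[0]:b[2]].astype(int))
    T=np.linalg.inv(d['cam_to_world'])
    for P in ([p[0]-50*np.cos(psi),p[1]-50*np.sin(psi),p[2]-180],[p[0]-90*np.cos(psi),p[1]-90*np.sin(psi),p[2]-180],[p[0]-90*np.cos(psi),p[1]-90*np.sin(psi),p[2]-218]):
        q=np.array(P)@T[:3,:3].T+T[:3,3]; uv=q@d['mtx'].T; print(P,uv[:2]/uv[2],q[2])
E
```

```text
top (203, 174, 218, 187)
[[156 156 156 159 160 162 159 157 159 159 161 162 160 160 162]
 [156 158 158 159 158 158 158 158 159 160 161 161 161 161 160]
 [158 158 157 156 157 159 159 157 157 162 160 160 160 163 164]
 [163 163 160 160 159 160 164 158 162 163 163 158 157 164 172]
 [194 192 194 194 195 196 202 166 166 161 193 182 151 164 154]
 [103 103 105 102 103 102  98 105 113  78  82 128 219 175 178]
 [163 163 165 163 165 166 167 145 222 134  76  84 180 158 128]
 [159 160 163 159 161 164 166 143 214 154 151 166 169 172 177]
 [159 162 164 161 162 163 163 164 210 132 118 155 209 186 158]
 [165 163 162 164 166 167 167 168 106  98 202 204 106 132 120]
 [166 110  84  87  86  86  87  89  88  93  93  90  89 161 211]
 [ 92  94  97  97  97  98  97  97  95 156 172 169 170 169 127]
 [167 168 171 171 171 172 171 170 167 165 165 165 165 168 167]]
[[1349 1346 1348 1343 1349 1346 1351 1345 1346 1348 1349 1345 1345 1346 1346]
 [1350 1349 1345 1346 1348 1346 1347 1343 1347 1346 1347 1352 1347 1345 1345]
 [1346 1346 1348 1347 1347 1348 1344 1344 1344 1344 1346 1343 1346 1346 1353]
 [1348 1347 1347 1346
[... 3767 characters left out ...]
1478 1458 1457 1467]
 [1491 1497 1495 1496 1494 1479 1482 1475 1483 1482 1475 1459 1462 1467]
 [1492 1493 1492 1495 1489 1495 1497 1497 1481 1475 1477 1473 1468 1461]
 [1493 1489 1489 1491 1487 1488 1493 1490 1481 1479 1465 1466 1464    0]
 [1487 1488 1488 1485 1488 1486 1479 1492 1478 1471 1470 1471 1465 1466]]
[np.float64(493.1984684743372), np.float64(107.16923133274602), np.float64(70.92112396587419)] [214.22 165.92] 1473.444767889227
[np.float64(493.3248296805553), np.float64(67.16943092267444), np.float64(70.92112396587419)] [225.45 168.82] 1459.2914248705706
[np.float64(493.3248296805553), np.float64(67.16943092267444), np.float64(32.92112396587419)] [226.16 178.79] 1482.1179759661356
```

Combining the three cameras, the eye is about 1.5 mm to −x and −y of the tip. I correct for that, then go down gently, watching the force.

step_arm([
  [[0,0,0,-0.04,-0.04,0,1],[0,0,0,0,0,0.1,1],[0,0,0,0,0,0.1,1],[0,0,0,0,0,0.05,1],[0,0,0,0,0,0,1]],
])

```text
clock: 8.0
eef_pos: [491.3, 155.5, 239.8]
eef_rot: [-3.141, 0.0, 1.574]
wrist_force: [-0.1, 0.1, -1.0]
finger_gap: 9.5
finger_force: 60.0
```

step_arm([
  [[0,0,0,0,0,0.04,1],[0,0,0,0,0,0.04,1],[0,0,0,0,0,0,1],[0,0,0,0,0,0,1]],
])

```text
clock: 8.4
eef_pos: [491.4, 155.6, 237.0]
eef_rot: [-3.142, -0.0, 1.574]
wrist_force: [-0.7, -0.5, 0.1]
finger_gap: 9.4
finger_force: 60.0
```

step_arm([
  [[0,0,0,0,0,0.07,1],[0,0,0,0,0,0,1],[0,0,0,0.08,0,0,1],[0,0,0,0.08,0,0,1],[0,0,0,0,0,0,1]],
])

```text
clock: 8.9
eef_pos: [491.3, 162.3, 234.2]
eef_rot: [-3.142, 0.0, 1.574]
wrist_force: [0.3, -0.9, -0.5]
finger_gap: 9.4
finger_force: 60.0
```

step_arm([
  [[0,0,0,0.08,0,0,1],[0,0,0,0.08,0,0,1],[0,0,0,0.08,0,0,1],[0,0,0,0.08,0,0,1],[0,0,0,0,0,0,1]],
])

```text
clock: 9.4
eef_pos: [491.3, 175.3, 234.3]
eef_rot: [3.141, -0.0, 1.574]
wrist_force: [0.7, -0.4, -0.5]
finger_gap: 9.5
finger_force: 60.0
```

step_arm([
  [[0,0,0,0.1,0,0,1],[0,0,0,0.1,0,0,1],[0,0,0,0.1,0,0,1],[0,0,0,0.1,0,0,1],[0,0,0,0,0,0,1]],
])

```text
clock: 9.9
eef_pos: [491.2, 191.3, 234.3]
eef_rot: [3.142, -0.0, 1.574]
wrist_force: [0.9, -0.8, -0.5]
finger_gap: 9.7
finger_force: 60.0
```

```bash
python3 - <<'E'
from h import *
canvas=np.zeros((600,800,3),np.uint8)
for i,(n,b) in enumerate((('top',(192,160,232,215)),('scene',(205,155,245,210)))):
    fr=np.mean([snap(n)['frame'].astype(float) for _ in range(2)],0).astype(np.uint8)
    cr=fr[b[1]:b[3],b[0]:b[2]]; cr=cv2.resize(cr,None,fx=10,fy=10,interpolation=cv2.INTER_CUBIC)
    canvas[:550,i*400:i*400+cr.shape[1]]=cr
save(canvas,'mix3.png')
E
```

```text
(no output)
```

View pics/mix3.png

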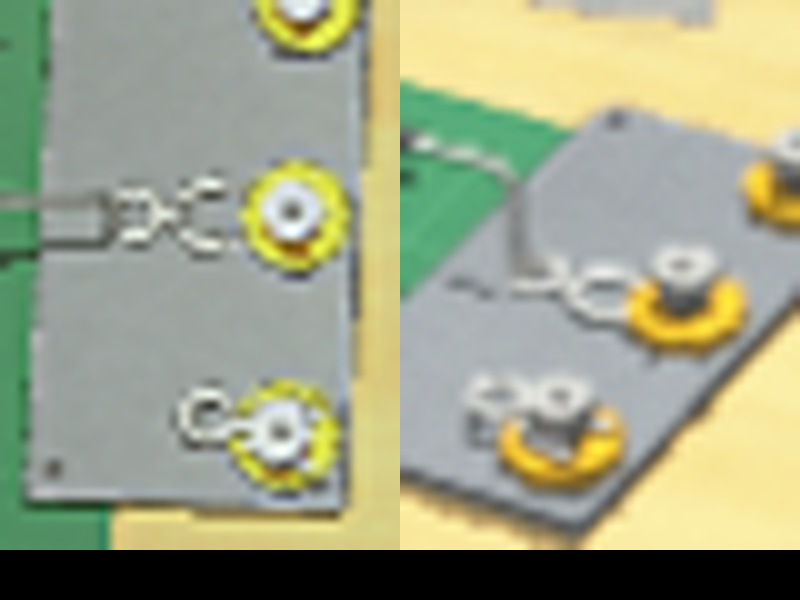

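Clip 2 is off and lies on the board, top crop (170,215), with the tip in its eye; clip 3 is still fitted at (210,415). I drag clip 2 a little further, lift clear and go over eye 3.

step_arm([
  [[0,0,0,0.12,0,0,1],[0,0,0,0.12,0,0,1],[0,0,0,0.12,0,0,1],[0,0,0,0,0,0,1],[0,0,0,0,0,-0.2,1]],
])

```text
clock: 10.6
eef_pos: [490.9, 205.3, 241.7]
eef_rot: [-3.14, 0.001, 1.574]
wrist_force: [-0.1, 0.4, 0.1]
finger_gap: 9.4
finger_force: 60.0
```

step_arm([
  [[0,0,0,0,0,-0.4,1],[0,0,0,0,0,-0.6,1],[0,0,0,0,0,0,1],[0,0,0,0,0,0,1]],
])

```text
clock: 11.0
eef_pos: [491.1, 205.0, 282.5]
eef_rot: [3.141, -0.0, 1.574]
wrist_force: [0.7, -0.3, -0.7]
finger_gap: 9.3
finger_force: 60.0
```

```bash
python3 plan.py 421.2 157.8 260 1.574 4; python3 -c "
from h import *
print(manip.read_state()['eef_pos'])"
```

```text
clock 11.0 gap 9.3 turn/row [ 0. -0. -0.]
[-0.294 -0.438  0.14 ]
[-0.294 -0.438  0.14 ]
[-0.294 -0.438  0.14 ]
[-0.294 -0.438  0.141]
[491.12 205.05 282.51]
```

step_arm([
  [[0,0,0,-0.294,-0.438,0.14,1],[0,0,0,-0.294,-0.438,0.14,1],[0,0,0,-0.294,-0.438,0.14,1],[0,0,0,-0.294,-0.438,0.14,1],[0,0,0,0,0,0,1]],
])

```text
clock: 11.5
eef_pos: [419.7, 157.0, 258.4]
eef_rot: [-3.138, 0.001, 1.573]
wrist_force: [-0.7, -0.0, -0.5]
finger_gap: 9.4
finger_force: 60.0
```

step_arm([
  [[0,0,0,0,0,0.2,1],[0,0,0,0,0,0.1,1],[0,0,0,0,0,0,1],[0,0,0,0,0,0,1]],
])

```text
clock: 11.9
eef_pos: [421.6, 158.1, 247.6]
eef_rot: [-3.141, 0.0, 1.574]
wrist_force: [1.0, 0.5, 0.7]
finger_gap: 9.6
finger_force: 60.0
```

```bash
python3 - <<'E'
from h import *
s=manip.read_state();p=s['eef_pos'];psi=s['eef_rot'][2];print(p)
canvas=np.zeros((600,800,3),np.uint8)
tip=p-[90*np.cos(psi),90*np.sin(psi),218]
for i,(n,b) in enumerate((('top',(192,160,232,215)),('scene',(200,155,240,210)))):
    fr=np.mean([snap(n)['frame'].astype(float) for _ in range(2)],0).astype(np.uint8)
    cr=fr[b[1]:b[3],b[0]:b[2]]; cr=cv2.resize(cr,None,fx=10,fy=10,interpolation=cv2.INTER_CUBIC)
    canvas[:550,i*400:i*400+cr.shape[1]]=cr
    d=dict(np.load('last_%s.npz'%n)); T=np.linalg.inv(d['cam_to_world']); q=(np.array([tip,[tip[0],tip[1],22.5]]))@T[:3,:3].T+T[:3,3]; uv=q@d['mtx'].T; print(n,(uv[:,:2]/uv[:,2:]-[b[0]-40*i,b[1]]+.5)*10)
save(canvas,'mix4.png')
E
```

```text
[421.57 158.13 247.61]
top [[210.89 421.05]
 [213.41 422.35]]
scene [[552.59 375.47]
 [554.28 394.01]]
```

View pics/mix4.png

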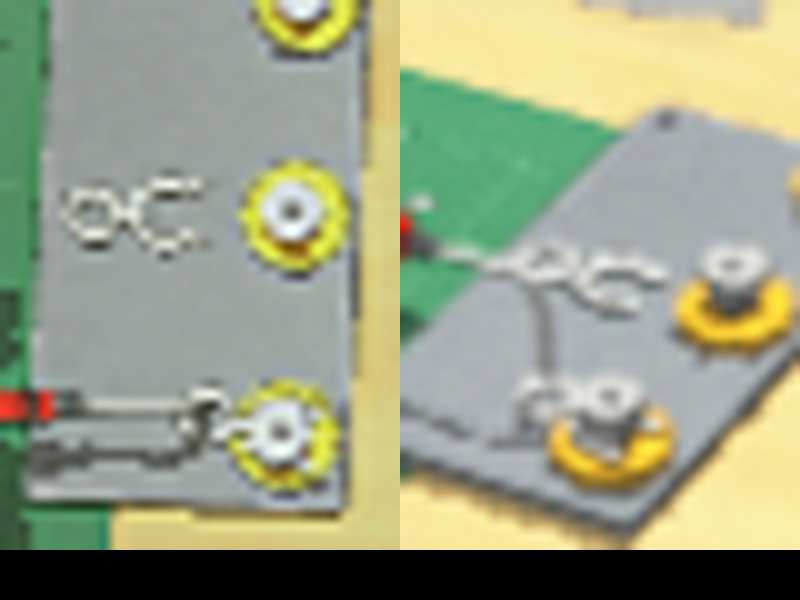

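The tip hangs over eye 3, top crop (209,415) and scene (545,395), with the same offsets as the insertion that worked. Going down.

step_arm([
  [[0,0,0,-0.02,0.01,0.1,1],[0,0,0,0,0,0.08,1],[0,0,0,0,0,0.04,1],[0,0,0,0,0,0.04,1],[0,0,0,0,0,0,1]],
])

```text
clock: 12.6
eef_pos: [421.6, 157.1, 237.2]
eef_rot: [-3.141, 0.0, 1.574]
wrist_force: [-0.4, -0.7, -0.7]
finger_gap: 9.2
finger_force: 60.0
```

step_arm([
  [[0,0,0,0,0,0.06,1],[0,0,0,0,0,0,1],[0,0,0,0,0,0,1]],
])

```text
clock: 12.9
eef_pos: [421.7, 157.1, 235.0]
eef_rot: [-3.142, 0.0, 1.574]
wrist_force: [0.0, -0.5, 0.1]
finger_gap: 9.4
finger_force: 60.0
```

step_arm([
  [[0,0,0,0.1,0.02,0,1],[0,0,0,0.1,0.02,0,1],[0,0,0,0.1,0.02,0,1],[0,0,0,0.1,0.02,0,1],[0,0,0,0.1,0.02,0,1]],
])

```text
clock: 13.4
eef_pos: [425.7, 177.7, 235.1]
eef_rot: [3.141, -0.0, 1.574]
wrist_force: [-0.1, -0.5, 0.1]
finger_gap: 9.5
finger_force: 60.0
```

step_arm([
  [[0,0,0,0.12,0.01,0,1],[0,0,0,0.12,0,0,1],[0,0,0,0.12,0,0,1],[0,0,0,0.12,0,0,1],[0,0,0,0.12,0,0,1]],
])

```text
clock: 13.9
eef_pos: [425.9, 201.5, 235.0]
eef_rot: [3.142, 0.0, 1.574]
wrist_force: [0.4, 0.3, -0.4]
finger_gap: 9.5
finger_force: 60.0
```

step_arm([
  [[0,0,0,0,0,-0.2,1],[0,0,0,0,0,-0.5,1],[0,0,0,0,0,-0.7,1],[0,0,0,0,0,-0.5,1],[0,0,0,0,0,0,1]],
])

```text
clock: 14.4
eef_pos: [426.2, 201.2, 313.9]
eef_rot: [3.137, -0.002, 1.574]
wrist_force: [-0.1, -0.2, -1.3]
finger_gap: 9.2
finger_force: 60.0
```

```bash
python3 plan.py 462.4 316.0 307 -3.004 13; python3 - <<'E'
from h import *
print(manip.read_state()['eef_pos'])
c=snap('top'); w=pts(c);b=(192,160,240,215); g=w[b[1]:b[3],b[0]:b[2]]
m=(g[...,2]>15.5)&(g[...,2]<30)&(g[...,1]>65)&(g[...,1]<140); print(m.sum(), g[m][:,:2].astype(int).tolist())
E
```

```text
clock 14.4 gap 9.2 turn/row [ 0.     0.    -0.167]
[0.221 0.07  0.014]
[0.209 0.098 0.014]
[0.195 0.125 0.014]
[0.177 0.149 0.014]
[0.156 0.171 0.014]
[0.132 0.19  0.014]
[0.106 0.206 0.014]
[0.078 0.218 0.014]
[0.049 0.226 0.014]
[0.019 0.231 0.014]
[-0.011  0.231  0.014]
[-0.042  0.228  0.013]
[-0.071  0.22   0.013]
[426.24 201.18 313.9 ]
97 [[562, 97], [562, 86], [558, 107], [558, 76], [555, 87], [548, 117], [548, 69], [534, 121], [534, 104], [530, 103], [531, 66], [524, 79], [517, 93], [517, 83], [513, 120], [513, 99], [513, 89], [503, 113], [503, 89], [503, 86], [500, 117], [500, 113], [500, 93], [500, 79], [496, 117], [496, 106], [496, 96], [492, 103], [493, 99], [489, 103], [489, 96], [489, 79], [485, 116], [486, 106], [486, 79], [482, 116], [482, 85], [482, 79], [482, 75], [483, 65], [479, 116], [475, 109], [472, 116], [472, 79], [465, 130], [462, 72], [462, 65], [458, 72], [458, 65], [455, 78], [451, 129], [445, 78], [441, 95], [438, 92], [438, 75], [434, 88], [434, 85], [434, 81], [431, 116], [431, 92], [431, 77], [430, 67], [428, 88], [427, 67], [424, 129], [424, 122], [424, 95], [424, 91], [424, 88], [424, 78], [424, 74], [424, 70], [424, 67], [421, 88], [421, 85], [421, 81], [420, 77], [420, 70], [421, 68], [417, 85], [417, 81], [417, 70], [417, 67], [414, 115], [414, 81], [414, 71], [414, 67], [410, 122], [407, 119], [407, 75], [407, 71], [404, 119], [404, 85], [404, 78], [400, 129], [400, 105], [397, 74]]
```

```bash
python3 - <<'E'
from h import *
c=dict(np.load('last_top.npz')); g=cv2.cvtColor(c['frame'],cv2.COLOR_RGB2GRAY)[172:214,196:234].astype(int)
for i,r in enumerate(g): print(172+i,''.join('#' if x>190 else '+' if x>175 else 'o' if x<110 else '-' if x<140 else '.' for x in r))
E
```

```text
172 -..............................+.+####
173 -................................#####
174 .................................#####
175 .................................#####
176 .......................-.#.......#####
177 ............--........+#####+...######
178 .....--....###+#......####+##+..######
179 ..-####..##-oo--.....#########..######
180 ....o--#.#...........+##..####.-+#####
181 ..+...-###..........####.o##.#+-+#####
182 ...#....o+...........#.####.##.-######
183 ...-###...#...#+.....#..##.o+#.-+#####
184 ....ooo...-###-.-....##.oo-##.+-+#####
185 ............o........-+#.--#+-.o+#####
186 ......................-..+.-...o+#####
187 ........................-oo....o+#####
188 ...............................o+#####
189 ...............................o+#####
190 ..............................+o+#####
191 ..............................+-+#####
192 ................................+#####
193 ................................+#####
194 ................................+#####
195 ................................+#####
196 ................................+#####
197 -.............................+.+#####
198 o...........##......-.-.+++....#######
199 ...........+oo#...###+..###....#######
200 ..........#-..--.+-o-.+#####..-+######
201 ..........#....#+..+######.+#.-+######
202 ..........-+.+#-.-.+###..#+##.-+######
203 ...........--.o.#.-#.##.-####+.#######
204 ................o#...#####.+#.-#######
205 .................--##-###.-+#.-+######
206 -o-...............-o++--o-##+.o+######
207 -o..................-#.--##+..-+######
208 oo...................-....-oo.o+######
209 ++.....+...............-oo....-+######
210 oooooooooooooo--------.+++....-+######
211 -------.#######.----------oooo+#######
212 -------+##############################
213 ------o+##############################
```

Clip 3 has moved only ~13 mm: its eye is at top px (208.5,200.5) and the mouth still overlaps the wheel. The tip must have slipped out, so I look with the wrist camera before hooking again.

step_arm([
  [[0,0,0,-0.85,0,0,1],[0,0,0,-0.85,0,0,1],[0,0,0,-0.85,0,0,1],[0,0,0,-0.85,0,0,1],[0,0,0,-0.85,0,0,1]],
])

```text
clock: 14.95
eef_pos: [426.0, 29.8, 310.1]
eef_rot: [-3.14, 0.0, 1.574]
wrist_force: [-0.2, 0.8, -1.1]
finger_gap: 9.7
finger_force: 60.0
```

step_arm([
  [[0,0,0,0,0,0,1],[0,0,0,0,0,0,1],[0,0,0,0,0,0,1]],
])

```text
clock: 15.25
eef_pos: [426.4, 31.7, 310.6]
eef_rot: [-3.141, -0.0, 1.574]
wrist_force: [-0.0, 0.3, 0.4]
finger_gap: 9.2
finger_force: 60.0
```

```bash
python3 - <<'E'
from h import *
c=snap('wrist'); s=manip.read_state();print(s['eef_pos'],c['cam_to_world'][:3,3])
Y,X=np.meshgrid(np.arange(130,20,-.2),np.arange(470,380,-.2)); 
m=wproj(c,np.stack([X,Y,X*0+18],-1)).astype(np.float32)
o=cv2.remap(c['frame'],m[...,0],m[...,1],cv2.INTER_CUBIC); print(o.shape)
save(o,'ortho2.png',s=1.4)
w=wpts(c); zz=cv2.remap(w[...,2].astype(np.float32),m[...,0],m[...,1],cv2.INTER_NEAREST); np.save('zz.npy',zz)
for r in zz[100:350:10,50:450:10]: print(' '.join('%2.0f'%x for x in r))
E
```

```text
[426.41  31.91 310.69] [425.91 103.11 289.86]
(450, 550, 3)
11 11 11 12 11 12 12 12 12 11 11 12 11 12 12 11 12 12 12 11 11 10 11 12 11 11 12 11 12 11 11 12 11 11 12 10 12 12 12 10
11 12 11 12 11 11 12 11 11 12 11 11 10 12 11 11 12 12 11 11 11 11 10 11 11 10 12 11 12 13 11 12 11 11 11 11 12 11 10 11
11 13 12 11 11 12 12 11 11 11 11 12 11 12 12 12 11 12 11 12 11 12 11 12 11 12 11 11 11 12 11 12 12 12 12 11 13 11 12 10
11 11 11 11 12 12 12 12 11 12 12 12 12 12 11 11 11 13 12 11 10 10 12 11 11 11 12 12 12 10 12 12 12 12 12 12 12 11 11 11
12 11 11 10 12 10 11 11 12 11 11 13 13 12 11 11  9 10 13 11 11 11 12 11 10 11 10 11 11 11 12 13 12 11 10 11 11 12 11 12
11 12 10 12 11 12 12 12 12 11 11 11 12 11 12 12 11 11 11 11 11 11 10 11 11 12 11 12 11 13 11 11 11 11 12 12 11 11 12 10
11 11 10 10 12 10 11 10 11 11 12 11 11 12 12 11 10 11 10 11 10 11 11 10 11 10 12 10 12 11 11 10 12 11 11 11 12 11 11 11
 9 13 11 11 11 12 11 13 11 12 12 11 11 12 12 11 13 11 10 12 11 12 10 11 12 11 11 12 12 12 11 13 12 12 10 10 12 11 11 12
11 13 12 10 10 11 11 12 11 11 13 11 12 11 12 11 11 16 18 17 11 11 11 12 12 12 12
[... 1359 characters left out ...]
 11 11 12 11 11 11 12 11 11 12 12 12 11 11 11 11 10 12 22 22 23 21 15 19 19 19 19 28 35 35 36 36 35
10 12 11 11 10  9 11 12 12 11 11 11 11 12 10 12 11 11 11 11 11 11 10 12 11 nan 11 23 23 24 22 24 24 24 25 34 35 35 35 36
10 12 11 11 12 11 11 11 11 10 11 12 11 11 11 11 10 12 10 10 11 12 12 10 11 12 12 13 22 23 25 25 25 24 26 26 36 37 35 34
11 11 12 11 11 12 11 11 11 11 12 10 10 12 11 11 12 10 12 11 10 11 12 11 13 11 11 12 11 10 23 24 19 17 26 26 24 35 35 35
11 10 12 11 12 11 11 12 10 10 12 12 11 11 12 11 12 12 11 12 12 11 11 11 13 11 11 12 11 12 12 18 19 19 19 18 18 19 18 20
11 12 10 11 10 10 12 11 10 10 11 12 11 11 10 11 11 12 13 12 12 12 11 12 13 11 12 12 10 11 10 20 12 19 20 20 21 21 21 18
```

View pics/ortho2.png

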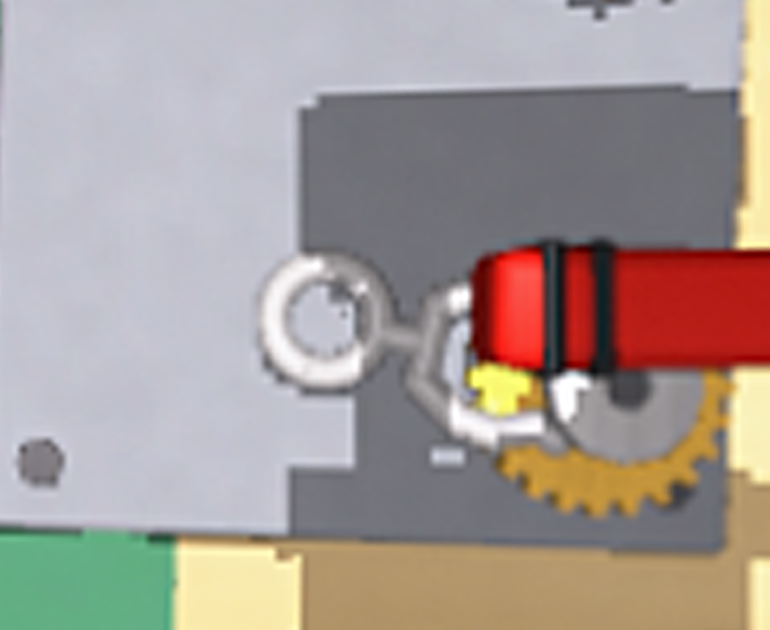

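The wrist orthophoto shows clip 3 loose but tilted, its mouth on the wheel's rim. Its eye, at (325,320), is at world (424.5,83.6), and the bore is open. I hook it again, lower this time.

step_arm([
  [[0,0,0,0.873,-0.01,0,1],[0,0,0,0.873,-0.01,0,1],[0,0,0,0.873,-0.01,0,1],[0,0,0,0.873,-0.01,0,1],[0,0,0,0,0,0.5,1]],
])

```text
clock: 15.8
eef_pos: [424.3, 174.7, 292.3]
eef_rot: [3.138, -0.002, 1.579]
wrist_force: [0.9, -1.0, -1.5]
finger_gap: 9.2
finger_force: 60.0
```

step_arm([
  [[0,0,0,0,0,0.5,1],[0,0,0,0,0,0.5,1],[0,0,0,0,0,0,1],[0,0,0,0,0,0,1],[0,0,0,0,0,0,1]],
])

```text
clock: 16.3
eef_pos: [424.6, 171.1, 252.0]
eef_rot: [3.14, -0.0, 1.574]
wrist_force: [0.1, -1.5, -0.9]
finger_gap: 9.5
finger_force: 60.0
```

step_arm([
  [[0,0,0,0,0,0.2,1],[0,0,0,0,0,0.15,1],[0,0,0,0,0,0.06,1],[0,0,0,0,0,0,1],[0,0,0,0,0,0,1]],
])

```text
clock: 16.8
eef_pos: [424.5, 170.8, 234.7]
eef_rot: [-3.142, -0.0, 1.574]
wrist_force: [-0.1, -0.6, -1.0]
finger_gap: 9.3
finger_force: 60.0
```

step_arm([
  [[0,0,0,0,0,0.06,1],[0,0,0,0,0,0,1],[0,0,0,0,0,0,1]],
])

```text
clock: 17.1
eef_pos: [424.4, 170.8, 232.2]
eef_rot: [-3.142, -0.0, 1.574]
wrist_force: [-0.6, -0.3, -0.9]
finger_gap: 9.6
finger_force: 60.0
```

Now a slow drag of about 35 mm.

step_arm([
  [[0,0,0,0.1,0,0,1],[0,0,0,0.15,0,0,1],[0,0,0,0.15,0,0,1],[0,0,0,0.15,0,0,1],[0,0,0,0.15,0,0,1]],
])

```text
clock: 17.6
eef_pos: [424.3, 199.4, 232.3]
eef_rot: [-3.142, 0.0, 1.574]
wrist_force: [-0.5, -1.5, 0.5]
finger_gap: 9.5
finger_force: 60.0
```

step_arm([
  [[0,0,0,0.1,0,0,1],[0,0,0,0.1,0,0,1],[0,0,0,0,0,0,1],[0,0,0,0,0,-0.3,1],[0,0,0,0,0,-0.6,1]],
])

```text
clock: 18.1
eef_pos: [424.1, 206.5, 268.1]
eef_rot: [-3.139, 0.001, 1.574]
wrist_force: [0.1, 0.1, -0.3]
finger_gap: 9.5
finger_force: 60.0
```

step_arm([
  [[0,0,0,0,0,-0.6,1],[0,0,0,0,0,-0.5,1],[0,0,0,0,0,0,1],[0,0,0,0,0,0,1]],
])

```text
clock: 18.5
eef_pos: [424.2, 206.6, 312.3]
eef_rot: [3.141, -0.0, 1.574]
wrist_force: [-0.7, -0.2, -1.0]
finger_gap: 9.2
finger_force: 60.0
```

```bash
python3 plan.py 462.4 316.0 308 -3.004 13; python3 - <<'E'
from h import *
c=snap('top'); g=cv2.cvtColor(c['frame'],cv2.COLOR_RGB2GRAY)[174:212,188:232].astype(int)
for i,r in enumerate(g): print(174+i,''.join('#' if x>190 else '+' if x>175 else 'o' if x<110 else '-' if x<140 else '.' for x in r))
E
```

```text
clock 18.5 gap 9.2 turn/row [ 0.     0.    -0.167]
[0.21  0.074 0.008]
[0.199 0.101 0.008]
[0.184 0.126 0.008]
[0.166 0.149 0.008]
[0.145 0.169 0.008]
[0.121 0.187 0.008]
[0.096 0.201 0.008]
[0.069 0.212 0.008]
[0.04  0.219 0.008]
[0.011 0.223 0.008]
[-0.018  0.222  0.008]
[-0.047  0.218  0.008]
[-0.075  0.21   0.008]
174 --------.................................###
175 --------.................................###
176 --------.......................-.#.......###
177 --------............--........+#####+...####
178 --------.....--....###+#......####+##+..####
179 --------..-####..##-oo-o.....#########..####
180 -------o....o--#.#...........###..####.-+###
181 -------o..+...-###..........####.o##.#+-+###
182 -------o...#....o+...........#.####.##.-####
183 -------o....###...#...#+.....#..##.o+#.-+###
184 -------o....ooo...-###-.-....##.oo-##.+-####
185 -------o............o-.......-+#.--#+-.o+###
186 --------......................--.+.-...o+###
187 --------........................-oo....o+###
188 --------...............................o+###
189 --------...............................o+
[... 381 characters left out ...]
........+.+###
198 ####+-o....++......-..........-.+++....#####
199 ooooooo-..#-o#...#+##+#......+#####....#####
200 ------o..#-..-.-+--.----....########..-+####
201 ------o..#...-+##..........+######.+#.-+####
202 ------o..-#..#-o+...........###..#+##.-+####
203 ------o...-##-.-#.........-#.##.-####+.#####
204 -------....o-....#..#+-....#######.+#.-#####
205 -------..........--+--......#.###.-+#.-#####
206 ------o.oo.................-+#.-o-##+.o+####
207 ------..oo..................-#.--##+..-+####
208 -------oo....................-.+..-oo.o+####
209 ------oo-......+...............-oo....-+####
210 oooooooooooooooooooooo--------.+++....-+####
211 ---------------.#######.----------oooo+#####
```

Both clips now lie flat on the board, eyes at top px (201,181) and (199.5,200.5). Next the pick goes back to its rest.

step_arm([
  [[0,0,-0.167,0.21,0.074,0.008,1],[0,0,-0.167,0.2,0.1,0.008,1],[0,0,-0.167,0.184,0.126,0.008,1],[0,0,-0.167,0.166,0.15,0.008,1],[0,0,-0.167,0.145,0.17,0.008,1]],
])

```text
clock: 19.05
eef_pos: [439.0, 249.2, 309.4]
eef_rot: [-3.14, -0.0, 2.235]
wrist_force: [-0.5, -0.0, -0.6]
finger_gap: 9.2
finger_force: 60.0
```

step_arm([
  [[0,0,-0.167,0.12,0.187,0.008,1],[0,0,-0.167,0.096,0.2,0.008,1],[0,0,-0.167,0.07,0.21,0.008,1],[0,0,-0.167,0.04,0.22,0.008,1],[0,0,-0.167,0.01,0.223,0.008,1]],
])

```text
clock: 19.55
eef_pos: [453.7, 291.2, 307.7]
eef_rot: [-3.14, -0.002, 2.891]
wrist_force: [-0.2, -0.1, -0.1]
finger_gap: 9.6
finger_force: 60.0
```

step_arm([
  [[0,0,-0.167,-0.018,0.222,0.008,1],[0,0,-0.167,-0.047,0.218,0.008,1],[0,0,-0.167,-0.075,0.21,0.008,1],[0,0,0,0,0,0,1],[0,0,0,0,0,0,1]],
])

```text
clock: 20.05
eef_pos: [462.4, 316.0, 307.1]
eef_rot: [-3.141, -0.002, -3.008]
wrist_force: [-0.7, -0.9, -0.8]
finger_gap: 9.2
finger_force: 60.0
```

step_arm([
  [[0,0,0,0,0,0,1],[0,0,0,0,0,0,1]],
])

```text
clock: 20.25
eef_pos: [462.5, 315.9, 308.0]
eef_rot: [-3.141, -0.0, -3.006]
wrist_force: [-0.2, -0.0, 0.3]
finger_gap: 9.5
finger_force: 60.0
```

```bash
python3 plan.py 462.4 316.0 231 -3.004 5
```

```text
clock 20.25 gap 9.5 turn/row [-0.    -0.    -0.001]
[0.    0.001 0.385]
[0.    0.001 0.385]
[0.    0.001 0.385]
[0.    0.001 0.385]
[0.    0.001 0.385]
```

step_arm([
  [[0,0,0,0,0,0.5,1],[0,0,0,0,0,0.5,1],[0,0,0,0,0,0.5,1],[0,0,0,0,0,0.25,1],[0,0,0,0,0,0.15,1]],
])

```text
clock: 20.75
eef_pos: [462.5, 316.0, 231.5]
eef_rot: [-3.141, -0.001, -3.005]
wrist_force: [-1.1, 0.1, -0.4]
finger_gap: 9.8
finger_force: 60.0
```

step_arm([
  [[0,0,0,0,0,0.04,1],[0,0,0,0,0,0,1],[0,0,0,0,0,0,0.7],[0,0,0,0,0,0,0.4],[0,0,0,0,0,0,0.2]],
])

```text
clock: 21.25
eef_pos: [462.6, 316.2, 230.9]
eef_rot: [3.141, 0.001, -3.004]
wrist_force: [0.2, -0.2, -0.1]
finger_gap: 27.0
finger_force: 0.0
```

step_arm([
  [[0,0,0,0,0,0,0],[0,0,0,0,0,0,0],[0,0,0,0,0,-0.5,0],[0,0,0,0,0,-0.9,0],[0,0,0,0,0,-0.9,0]],
])

```text
clock: 21.75
eef_pos: [462.4, 316.1, 323.3]
eef_rot: [-3.141, -0.001, -3.004]
wrist_force: [-0.3, 0.4, 0.5]
finger_gap: 46.9
finger_force: 0.0
```

```bash
python3 - <<'E'
from h import *
c=snap('wrist'); print(redfit(wpts(c),c['frame']))
w=wpts(c)
E
python3 plan.py 459.5 -105.5 330 1.9 5
```

```text
{'n': 1075, 'yaw': np.float32(0.13946311), 'c': (np.float64(462.5297561898605), np.float64(315.95519555773245)), 'L': np.float64(93.77661685172728), 'z': np.float64(56.1248205336409)}
clock 21.8 gap 47.0 turn/row [0.002 0.001 0.351]
[ 0.307 -2.088 -0.009]
[-0.273 -2.093 -0.006]
[-0.833 -1.939 -0.004]
[-1.329 -1.639 -0.002]
[-1.726e+00 -1.215e+00 -1.000e-03]
```

The pick lies back on its rest, its centre at (462.5,316.0) as at the start. Now I check the lid's position and plan the way to it.

```bash
cat >> h.py <<'E'
def lid(c=None,zl=36,zh=46):
    c=c or snap('top');w=pts(c);hsv=cv2.cvtColor(c['frame'],cv2.COLOR_RGB2HSV)
    m=(w[...,2]>zl)&(w[...,2]<zh)&(hsv[...,1]<40)&(hsv[...,2]>170)&(abs(w[...,1]+150)<140)&(abs(w[...,0]-450)<140)
    n,l,st,ce=cv2.connectedComponentsWithStats(m.astype(np.uint8))
    i=1+st[1:,4].argmax(); p=w[l==i]; h=cv2.minEnclosingCircle(p[:,:2].astype(np.float32)); return st[i,4],p.mean(0),h,np.median(p[:,2])
E
python3 -c "
from h import *
print(lid())"; python3 plan.py 459.5 -105.5 330 1.57 13
```

```text
(np.int32(443), array([ 453.24, -110.19,   39.65]), ((454.11199951171875, -109.3701171875), 44.80408477783203), np.float64(39.45258532556045))
clock 21.85 gap 47.0 turn/row [0.001 0.    0.167]
[ 0.118 -0.803 -0.008]
[ 0.012 -0.811 -0.008]
[-0.095 -0.806 -0.007]
[-0.2   -0.787 -0.007]
[-0.301 -0.754 -0.006]
[-0.397 -0.708 -0.006]
[-0.487 -0.65  -0.006]
[-0.568 -0.58  -0.005]
[-0.639 -0.501 -0.005]
[-0.699 -0.413 -0.005]
[-0.747 -0.317 -0.005]
[-0.782 -0.217 -0.005]
[-0.804 -0.112 -0.005]
```

step_arm([
  [[0,0,0.167,0.118,-0.803,0,-0.2],[0,0,0.167,0.012,-0.81,0,-0.2],[0,0,0.167,-0.095,-0.806,0,-0.2],[0,0,0.167,-0.2,-0.787,0,-0.2],[0,0,0.167,-0.3,-0.754,0,-0.2]],
])

```text
clock: 22.35
eef_pos: [460.9, 152.7, 321.9]
eef_rot: [-3.141, -0.0, 2.618]
wrist_force: [0.2, -1.0, 0.0]
finger_gap: 56.4
finger_force: 0.0
```

step_arm([
  [[0,0,0.167,-0.397,-0.708,0,-0.2],[0,0,0.167,-0.487,-0.65,0,-0.2],[0,0,0.167,-0.568,-0.58,0,-0.2],[0,0,0.167,-0.64,-0.5,0,-0.2],[0,0,0.167,-0.7,-0.413,0,-0.2]],
])

```text
clock: 22.85
eef_pos: [460.0, -9.8, 322.0]
eef_rot: [-3.141, -0.0, 1.962]
wrist_force: [0.4, 1.2, 1.0]
finger_gap: 56.4
finger_force: 0.0
```

step_arm([
  [[0,0,0.167,-0.747,-0.317,0,-0.2],[0,0,0.167,-0.782,-0.217,0,-0.2],[0,0,0.167,-0.804,-0.112,0,-0.2],[0,0,0,-0.9,0,0,-0.2],[0,0,0,-0.6,0,0,-0.2]],
])

```text
clock: 23.35
eef_pos: [459.7, -167.8, 321.9]
eef_rot: [-3.141, -0.0, 1.573]
wrist_force: [-0.3, -0.0, -0.8]
finger_gap: 56.1
finger_force: 0.0
```

step_arm([
  [[0,0,0,0,0,0,-0.2],[0,0,0,0,0,0,-0.2],[0,0,0,0,0,0,-0.2]],
])

```text
clock: 23.65
eef_pos: [460.0, -165.1, 322.2]
eef_rot: [-3.141, -0.0, 1.575]
wrist_force: [-0.6, 0.5, 0.7]
finger_gap: 56.2
finger_force: 0.0
```

```bash
python3 - <<'E'
from h import *
print(manip.read_state()['eef_pos'])
c=snap('wrist');w=wpts(c);print(c['cam_to_world'][:3,3]); f=c['frame'];hsv=cv2.cvtColor(f,cv2.COLOR_RGB2HSV)
reg=(abs(w[...,0]-455)<90)&(abs(w[...,1]+105)<90)
m=reg&(w[...,2]>37)&(w[...,2]<44)&(hsv[...,2]>120); p=w[m]; print('disc',cv2.minEnclosingCircle(p[:,:2].astype(np.float32)),np.median(p[:,2]))
A=np.c_[p[:,:2]-p[:,:2].mean(0),np.ones(len(p))];print('plane',np.linalg.lstsq(A,p[:,2],rcond=None)[0])
k=reg&(w[...,2]>58)&(w[...,2]<72); p=w[k]; print('knob',len(p),np.median(p,0) if len(p) else '', cv2.minEnclosingCircle(p[:,:2].astype(np.float32)) if len(p) else '')
save(f,'w3.png',s=1.5)
E
```

```text
[ 460.03 -165.09  322.23]
[459.53 -93.71 301.51]
disc ((453.38470458984375, -108.28804016113281), 47.488094329833984) 39.3554807896316
plane [-0.01 -0.01 39.35]
knob 438 [ 450.99 -109.11   63.16] ((451.2659912109375, -109.6827392578125), 9.813743591308594)
```

View pics/w3.png

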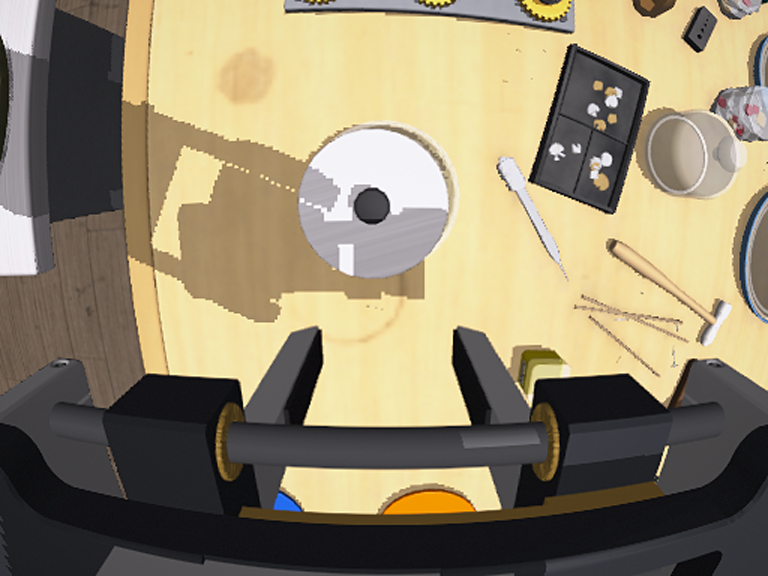

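The wrist view shows the lid disc at (372,200) with its knob at (371,206). It now sits ~8 mm off its first place, so it has been nudged. The knob is at world (451.3,−109.5); gripping it there.

step_arm([
  [[0,0,0,0.46,-0.07,0.2,-0.2],[0,0,0,0.46,-0.07,0.2,-0.2],[0,0,0,0.47,-0.08,0.2,-0.2],[0,0,0,0,0,0.3,-0.2],[0,0,0,0,0,0.3,-0.2]],
])

```text
clock: 24.2
eef_pos: [451.2, -109.9, 273.9]
eef_rot: [3.141, 0.0, 1.576]
wrist_force: [-0.2, 0.4, -0.5]
finger_gap: 56.3
finger_force: 0.0
```

step_arm([
  [[0,0,0,0,0,0.3,-0.2],[0,0,0,0,0,0.3,-0.2],[0,0,0,0,0,0,-0.2],[0,0,0,0,0,0,-0.2],[0,0,0,0,0,0,-0.2]],
])

```text
clock: 24.7
eef_pos: [451.2, -110.5, 250.9]
eef_rot: [3.141, 0.0, 1.574]
wrist_force: [1.0, 0.2, -0.3]
finger_gap: 56.3
finger_force: 0.0
```

step_arm([
  [[0,0,0,0.02,0,0.18,-0.2],[0,0,0,0,0,0,0.5],[0,0,0,0,0,0,1],[0,0,0,0,0,0,1],[0,0,0,0,0,0,1]],
], newtons=30)

```text
clock: 25.2
eef_pos: [451.1, -109.5, 243.4]
eef_rot: [3.141, 0.0, 1.574]
wrist_force: [-0.5, 0.1, -0.3]
finger_gap: 27.8
finger_force: 0.0
```

step_arm([
  [[0,0,0,0,0,0,1],[0,0,0,0,0,0,1],[0,0,0,0,0,0,1]],
])

```text
clock: 25.5
eef_pos: [451.1, -109.5, 243.4]
eef_rot: [3.141, 0.0, 1.574]
wrist_force: [-0.1, 0.2, 0.3]
finger_gap: 19.1
finger_force: 30.0
```

step_arm([
  [[0,0,0,0,0,-0.2,1],[0,0,0,0,0,-0.4,1],[0,0,0,0,0,-0.4,1],[0,0,0,0,0,0,1]],
])

```text
clock: 25.9
eef_pos: [451.3, -109.6, 285.3]
eef_rot: [3.139, 0.001, 1.574]
wrist_force: [0.1, -0.6, -0.8]
finger_gap: 19.5
finger_force: 30.0
```

step_arm([
  [[0,0,0,-0.7,-0.07,0,1],[0,0,0,-0.7,-0.07,0,1],[0,0,0,-0.7,-0.07,0,1],[0,0,0,-0.65,-0.07,0,1],[0,0,0,0,0,0.5,1]],
])

```text
clock: 26.4
eef_pos: [440.2, -222.0, 264.3]
eef_rot: [3.139, 0.002, 1.572]
wrist_force: [-0.4, 0.0, -1.7]
finger_gap: 19.2
finger_force: 30.0
```

step_arm([
  [[0,0,0,0,0,0.5,1],[0,0,0,0,0,0.5,1],[0,0,0,0,0,0.15,1],[0,0,0,0,0,0,1],[0,0,0,0,0,0,1]],
])

```text
clock: 26.9
eef_pos: [440.4, -219.6, 217.9]
eef_rot: [3.141, 0.0, 1.574]
wrist_force: [-0.9, -1.5, -0.8]
finger_gap: 19.0
finger_force: 30.0
```

step_arm([
  [[0,0,0,0,0,0.08,1],[0,0,0,0,0,0.04,1],[0,0,0,0,0,0,1],[0,0,0,0,0,0,0.3],[0,0,0,0,0,0,0]],
])

```text
clock: 27.4
eef_pos: [440.2, -219.5, 212.5]
eef_rot: [3.142, 0.0, 1.574]
wrist_force: [-0.0, 0.4, 0.1]
finger_gap: 32.0
finger_force: 0.0
```

step_arm([
  [[0,0,0,0,0,0,0],[0,0,0,0,0,0,0],[0,0,0,0,0,-0.5,0],[0,0,0,0,0,-0.9,0],[0,0,0,0,0,-0.9,0]],
])

```text
clock: 27.9
eef_pos: [440.1, -219.4, 305.3]
eef_rot: [-3.14, -0.001, 1.574]
wrist_force: [-0.2, -0.4, -0.1]
finger_gap: 47.3
finger_force: 0.0
```

step_arm([
  [[0,0,0,0.6,0.25,-0.4,0],[0,0,0,0.6,0.25,0,0],[0,0,0,0,0,0,0],[0,0,0,0,0,0,0],[0,0,0,0,0,0,0]],
])

```text
clock: 28.4
eef_pos: [459.8, -172.0, 320.1]
eef_rot: [-3.141, -0.0, 1.574]
wrist_force: [-0.3, -0.3, -0.8]
finger_gap: 47.2
finger_force: 0.0
```

```bash
python3 - <<'E'
from h import *
print(manip.read_state()['eef_pos'])
c=snap('wrist');w=wpts(c);f=c['frame'];print(c['cam_to_world'][:3,3])
reg=(abs(w[...,0]-458)<70)&(abs(w[...,1]+105)<70)
for lo,hi in((31,40),(3,9)):
    m=reg&(w[...,2]>lo)&(w[...,2]<hi); p=w[m][:,:2].astype(np.float32); print(lo,hi,len(p)); 
    if len(p)>9: print(cv2.minEnclosingCircle(p),np.median(w[m],0))
m=reg&(w[...,2]>31)&(w[...,2]<40);p=w[m][:,:2];r0=np.median(p,0)
from scipy.optimize import least_squares
s=least_squares(lambda q:np.hypot(p[:,0]-q[0],p[:,1]-q[1])-q[2],[460,-105,41],loss='soft_l1');print('rim fit',s.x,np.abs(s.fun).mean())
Y,X=np.meshgrid(np.arange(-40,-170,-.25),np.arange(525,395,-.25)); mm=wproj(c,np.stack([X,Y,X*0+36],-1)).astype(np.float32)
save(cv2.remap(f,mm[...,0],mm[...,1],cv2.INTER_CUBIC),'jar.png')
print('lid',lid(zl=5,zh=15))
E
```

```text
[ 459.83 -172.02  320.14]
[ 459.39 -100.65  299.43]
31 40 1504
((457.38055419921875, -104.75768280029297), 45.95884323120117) [ 456.96 -103.68   35.25]
3 9 5470
((457.3682556152344, -105.11785888671875), 41.82908248901367) [ 457.48 -104.76    5.17]
rim fit [ 457.28 -104.93   43.3 ] 1.0712154504459022
lid (np.int32(15), array([ 568.78, -125.42,    8.86]), ((569.572265625, -125.95294189453125), 21.2109432220459), np.float64(8.5825580391097))
```

View pics/jar.png

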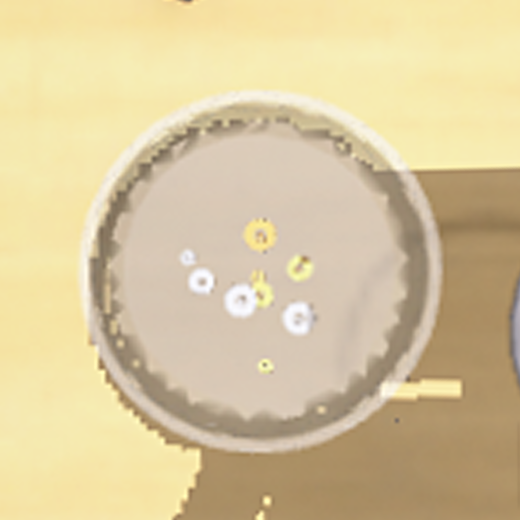

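The jar is open, its rim centred at (262,270) in the orthophoto, world (457.3,−105). Small parts lie on its floor and can stay. Next I measure the clips from above.

step_arm([
  [[0,0,0,1,0,0,-0.2],[0,0,0,1,0,0,-0.2],[0,0,0,1,0,0,-0.2],[0,0,0,1,0,0,-0.2],[0,0,0,1,0,0,-0.2]],
])

```text
clock: 29.0
eef_pos: [459.2, 29.5, 320.4]
eef_rot: [-3.142, 0.0, 1.573]
wrist_force: [1.3, -0.7, 0.2]
finger_gap: 56.5
finger_force: 0.0
```

step_arm([
  [[0,0,0,0,0,0,-0.2],[0,0,0,0,0,0,-0.2],[0,0,0,0,0,0,-0.2],[0,0,0,0,0,0,-0.2]],
])

```text
clock: 29.4
eef_pos: [459.5, 27.4, 320.4]
eef_rot: [-3.142, 0.0, 1.572]
wrist_force: [-0.4, -1.1, -0.3]
finger_gap: 56.8
finger_force: 0.0
```

```bash
python3 - <<'E'
from h import *
from scipy.optimize import least_squares
print(manip.read_state()['eef_pos'],manip.read_state()['eef_rot'])
zs=[];
for _ in range(4):
    c=snap('wrist'); zs.append(wpts(c)[...,2])
w=wpts(c); w[...,2]=np.nanmedian(zs,0); np.save('wz.npy',w)
m=((w[...,2]>13.7)&(w[...,2]<21)&(w[...,1]>66)&(w[...,1]<135)&(w[...,0]>390)&(w[...,0]<540)).astype(np.uint8)
n,l,st,ce=cv2.connectedComponentsWithStats(m,connectivity=8)
for i in range(1,n):
    if st[i,4]<60: continue
    p=w[l==i][:,:2]; 
    mu=p.mean(0); d=np.linalg.svd(p-mu,full_matrices=False)[2][0]; d=d*np.sign(d[1]); t=(p-mu)@d; q=p[t>t.max()-20]
    s=least_squares(lambda a:np.hypot(q[:,0]-a[0],q[:,1]-a[1])-7.5,q.mean(0),loss='soft_l1')
    print(st[i,4],'mean',mu,'dir',d,'len',np.ptp(t),'eye',s.x,np.abs(s.fun).mean(),'z',np.median(w[l==i][:,2]))
for r in range(400,520,3): 
    s=''
    print(end='')
b=np.zeros((36,40),int)
k=m.astype(bool)
for x,y in w[k][:,:2]:
    i,j=int((525-x)/3.6),int((135-y)/1.8)
    if 0<=i<36 and 0<=j<40:b[i,j]+=1
print('\n'.join(''.join('#' if v else '.' for v in r) for r in b))
E
```

```text
[459.51  27.42 320.44] [-3.14  0.    1.57]
580 mean [422.29 101.89] dir [0.11 0.99] len 47.9305134548664 eye [423.96 114.64] 1.2878168435303956 z 15.86920842097625
570 mean [491.12  98.37] dir [0.04 1.  ] len 47.217311571005595 eye [491.32 111.28] 1.2795265866878582 z 15.91051536645054
........................................
........................................
........................................
........................................
........................................
...........................##...........
..........######......############......
........##########..##############......
.......#####..#########.................
.......####.....#######.................
........###########.####.......#........
........##########..##############......
.......................###########......
........................................
........................................
........................................
........................................
........................................
........................................
........................................
........................................
........................................
........................................
........................................
........................................
........#######.......#######...........
......###########..##############.......
.....####.....###.#####.....#####.......
.....####....########...................
......###########.###...................
......#########...######....#...........
...................#############........
.....................###########........
........................................
........................................
........................................<stdin>:7: RuntimeWarning: All-NaN slice encountered
```

Both clips lie flat, eyes at (491.3,111.3) and (424.0,114.6), pointing near +y. Gripping clip 2's eye first.

step_arm([
  [[0,0,0,0.7,0.265,0.4,-0.2],[0,0,0,0.7,0.265,0.4,-0.2],[0,0,0,0.7,0.265,0.4,-0.2],[0,0,0,0,0,0.5,-0.2],[0,0,0,0,0,0.5,-0.2]],
])

```text
clock: 30.1
eef_pos: [491.1, 113.1, 231.6]
eef_rot: [3.142, 0.0, 1.575]
wrist_force: [-0.5, 0.3, -0.4]
finger_gap: 56.1
finger_force: 0.0
```

step_arm([
  [[0,0,0,0,0,0.25,0.1],[0,0,0,0,0,0.15,0.1],[0,0,0,0,0,0,0.1],[0,0,0,0,0,0,0.1],[0,0,0,0,0,0,0.1]],
])

```text
clock: 30.6
eef_pos: [491.1, 112.6, 217.3]
eef_rot: [3.14, -0.0, 1.574]
wrist_force: [-0.0, 0.5, 0.4]
finger_gap: 42.3
finger_force: 0.0
```

step_arm([
  [[0,0,0,-0.02,0,0.12,0.1],[0,0,0,0,0,0,0.1],[0,0,0,0,0,0,1],[0,0,0,0,0,0,1],[0,0,0,0,0,0,1]],
], newtons=20)

```text
clock: 31.1
eef_pos: [490.9, 111.8, 211.7]
eef_rot: [-3.142, 0.0, 1.574]
wrist_force: [0.1, -0.3, -0.3]
finger_gap: 21.8
finger_force: 0.0
```

step_arm([
  [[0,0,0,0,0,0,1],[0,0,0,0,0,0,1],[0,0,0,0,0,-0.3,1],[0,0,0,0,0,-0.8,1],[0,0,0,0,0,-0.8,1]],
])

```text
clock: 31.6
eef_pos: [490.8, 111.8, 289.2]
eef_rot: [-3.141, 0.0, 1.574]
wrist_force: [0.2, 0.9, -0.1]
finger_gap: 18.8
finger_force: 20.0
```

```bash
python3 plan.py 457.3 -95 284 1.572 5
```

```text
clock 31.6 gap 18.8 turn/row [-0.  0.  0.]
[-1.033 -0.171  0.026]
[-1.033 -0.17   0.026]
[-1.034 -0.17   0.026]
[-1.034 -0.169  0.026]
[-1.034 -0.169  0.026]
```

step_arm([
  [[0,0,0,-0.95,-0.17,0,1],[0,0,0,-0.95,-0.17,0,1],[0,0,0,-0.95,-0.17,0,1],[0,0,0,-0.95,-0.17,0,1],[0,0,0,-0.95,-0.17,0,1]],
])

```text
clock: 32.1
eef_pos: [457.0, -79.7, 288.7]
eef_rot: [3.141, 0.0, 1.574]
wrist_force: [0.4, -0.5, -0.7]
finger_gap: 19.0
finger_force: 20.0
```

step_arm([
  [[0,0,0,-0.42,0,0,1],[0,0,0,0,0,0.3,1],[0,0,0,0,0,0.4,1],[0,0,0,0,0,0.2,1],[0,0,0,0,0,0,1]],
])

```text
clock: 32.6
eef_pos: [457.5, -94.4, 250.8]
eef_rot: [-3.14, -0.001, 1.575]
wrist_force: [0.4, -0.3, -0.2]
finger_gap: 18.7
finger_force: 20.0
```

Down another 32 mm inside the mouth, and release.

step_arm([
  [[0,0,0,0,0,0.3,1],[0,0,0,0,0,0.3,1],[0,0,0,0,0,0.2,1],[0,0,0,0,0,0,1],[0,0,0,0,0,0,1]],
])

```text
clock: 33.1
eef_pos: [457.7, -95.1, 219.6]
eef_rot: [-3.141, -0.0, 1.574]
wrist_force: [-0.1, -1.0, -0.0]
finger_gap: 18.9
finger_force: 20.0
```

step_arm([
  [[0,0,0,0,0,0,0.4],[0,0,0,0,0,0,0.4],[0,0,0,0,0,0,0.4],[0,0,0,0,0,-0.3,0.4],[0,0,0,0,0,-0.8,0.4]],
])

```text
clock: 33.6
eef_pos: [457.1, -95.0, 263.1]
eef_rot: [-3.138, -0.001, 1.574]
wrist_force: [0.5, -0.2, -0.4]
finger_gap: 28.2
finger_force: 0.0
```

step_arm([
  [[0,0,0,0,0,-0.6,0.2],[0,0,0,0,0,-0.2,0.2],[0,0,0,0,0,0,0.1],[0,0,0,0,0,0,0.1],[0,0,0,0,0,0,0.1]],
])

```text
clock: 34.1
eef_pos: [457.4, -95.0, 294.6]
eef_rot: [-3.14, -0.001, 1.574]
wrist_force: [0.2, -0.6, -0.5]
finger_gap: 42.0
finger_force: 0.0
```

```bash
cat > jarchk.py <<'E'
from h import *
s=manip.read_state();print(s['eef_pos'])
c=snap('top');w=pts(c);g=cv2.cvtColor(c['frame'],cv2.COLOR_RGB2GRAY)
m=(np.hypot(w[...,0]-457,w[...,1]+105)<34); v,u=np.where(m); print('jar z pct',np.percentile(w[m][:,2],[5,50,90,99]))
g=g[175:207,246:284]; print('\n'.join(''.join('#' if x>205 else '+' if x>180 else 'o' if x<110 else '-' if x<145 else '.' for x in r) for r in g))
E
python3 jarchk.py; python3 plan.py 424 114.6 284 1.5 6
```

```text
[457.42 -95.04 294.62]
jar z pct [384.07 398.38 402.21 410.01]
o------------------------------o-ooooo
o-------------------------------oooooo
o--------------------------------ooooo
oooo---------------------------o.-ooo-
oooooo--------------------------ooooo-
oooooooooo---------------------.-oooo-
oooooooooooo-o-------------------oooo-
ooooooooooooooooo--------------oooooo-
oooooooooooooooooooo-----------ooooooo
ooooooooooooooooooooooo--------ooooooo
oooooooooooooooooooooooooo---o--oooo-o
oooooooooooooooooooooooooooooooooooo-o
ooooooooooooooooooooooooooooo-oooooooo
oooooooooooooooooooooooooooooo--ooo-oo
oooooooooooooooooooooooooooo-oooooo-oo
.--ooooooooooooooooooooooooo-oo-oooooo
##.-.ooooooooooooooooooooooooooooo-oo.
..--..-ooooooooooooooooooooooooooo-oo+
oooo-..ooooooooooooooooooooooooooo-oo+
ooooooo--oooooooooooooooooo-oooooooo-+
ooooooooooooooooooooooooooo-oooooooo+#
ooooooooooooooooo-......ooooooooooo+##
ooooooooooooooooooooooo--ooooooooo-++#
oooooooooooooooooooooooooooooooooo+#+#
ooooooooooooooooooooooooooooooooo.++++
ooooooooooooooooooooooooooooooooo-++++
ooooooooooooooooooooooooooooooooo+#+++
ooooooooooooooooooooooooooooooooo+++++
oooooooooooooooooooooooooooooooo.+++++
ooooooooooooooooooooooooooo-oooo+#++++
oooooooooooooooooooooooooo----oo+#++++
ooooooooooooooooooooooooo-------++++++
clock 34.15 gap 42.1 turn/row [-0.    -0.     0.016]
[ 0.874 -0.137  0.045]
[ 0.872 -0.147  0.045]
[ 0.87  -0.158  0.045]
[ 0.868 -0.169  0.045]
[ 0.866 -0.18   0.045]
[ 0.864 -0.19   0.045]
```

step_arm([
  [[0,0,0,0.9,-0.167,0,0.1],[0,0,0,0.9,-0.167,0,0.1],[0,0,0,0.9,-0.167,0,0.1],[0,0,0,0.9,-0.167,0,0.1],[0,0,0,0.9,-0.167,0,0.1]],
])

```text
clock: 34.65
eef_pos: [423.1, 86.1, 295.1]
eef_rot: [-3.141, 0.0, 1.574]
wrist_force: [0.6, 0.2, -0.1]
finger_gap: 42.3
finger_force: 0.0
```

step_arm([
  [[0,0,0,0.74,0,0.4,0.1],[0,0,0,0,0,0.6,0.1],[0,0,0,0,0,0.6,0.1],[0,0,0,0,0,0,0.1],[0,0,0,0,0,0,0.1]],
])

```text
clock: 35.15
eef_pos: [423.6, 114.3, 231.7]
eef_rot: [-3.14, 0.0, 1.574]
wrist_force: [0.7, -0.4, 1.3]
finger_gap: 42.3
finger_force: 0.0
```

```bash
python3 plan.py 424 114.6 212 1.572 1
```

```text
clock 35.15 gap 42.3 turn/row [-0.002  0.     0.002]
[0.007 0.01  0.492]
```

step_arm([
  [[0,0,0,0,0,0.3,0.1],[0,0,0,0,0,0.18,0.1],[0,0,0,0,0,0,0.1],[0,0,0,0,0,0,1],[0,0,0,0,0,0,1]],
])

```text
clock: 35.65
eef_pos: [423.6, 114.4, 212.7]
eef_rot: [3.141, -0.0, 1.574]
wrist_force: [-0.6, -0.5, -0.0]
finger_gap: 29.7
finger_force: 0.0
```

step_arm([
  [[0,0,0,0,0,0,1],[0,0,0,0,0,0,1],[0,0,0,0,0,0,1]],
])

```text
clock: 35.95
eef_pos: [423.6, 114.4, 212.6]
eef_rot: [3.141, -0.0, 1.574]
wrist_force: [-0.4, -0.6, 1.5]
finger_gap: 19.4
finger_force: 20.0
```

step_arm([
  [[0,0,0,0,0,-0.3,1],[0,0,0,0,0,-0.7,1],[0,0,0,0,0,-0.9,1],[0,0,0,0,0,0,1],[0,0,0,0,0,0,1]],
])

```text
clock: 36.45
eef_pos: [423.4, 114.4, 289.3]
eef_rot: [3.14, -0.0, 1.574]
wrist_force: [0.5, 0.1, -0.1]
finger_gap: 18.9
finger_force: 20.0
```

```bash
python3 plan.py 457.3 -95 284 1.572 6
```

```text
clock 36.45 gap 18.9 turn/row [ 0. -0.  0.]
[-0.873  0.138  0.022]
[-0.873  0.139  0.022]
[-0.873  0.139  0.022]
[-0.873  0.139  0.022]
[-0.873  0.139  0.022]
[-0.873  0.14   0.022]
```

step_arm([
  [[0,0,0,-0.9,0.166,0,1],[0,0,0,-0.9,0.166,0,1],[0,0,0,-0.9,0.166,0,1],[0,0,0,-0.9,0.166,0,1],[0,0,0,-0.9,0.166,0,1]],
])

```text
clock: 36.95
eef_pos: [457.1, -66.9, 287.5]
eef_rot: [-3.14, -0.0, 1.574]
wrist_force: [0.3, -0.2, 0.3]
finger_gap: 18.6
finger_force: 20.0
```

step_arm([
  [[0,0,0,-0.73,0,0,1],[0,0,0,0,0,0.3,1],[0,0,0,0,0,0.4,1],[0,0,0,0,0,0.2,1],[0,0,0,0,0,0,1]],
])

```text
clock: 37.45
eef_pos: [457.0, -94.1, 250.9]
eef_rot: [-3.138, -0.001, 1.574]
wrist_force: [-0.0, 0.5, -0.2]
finger_gap: 18.9
finger_force: 20.0
```

step_arm([
  [[0,0,0,0,0,0.3,1],[0,0,0,0,0,0.3,1],[0,0,0,0,0,0.05,1],[0,0,0,0,0,0,1],[0,0,0,0,0,0,1]],
])

```text
clock: 37.95
eef_pos: [457.5, -94.7, 226.7]
eef_rot: [3.141, 0.0, 1.574]
wrist_force: [0.0, 0.5, -1.1]
finger_gap: 19.0
finger_force: 20.0
```

step_arm([
  [[0,0,0,0,0,0,0.4],[0,0,0,0,0,0,0.4],[0,0,0,0,0,0,0.4],[0,0,0,0,0,-0.3,0.4],[0,0,0,0,0,-0.8,0.4]],
])

```text
clock: 38.45
eef_pos: [457.0, -94.6, 269.9]
eef_rot: [-3.138, -0.001, 1.574]
wrist_force: [-0.0, -0.0, 0.8]
finger_gap: 28.2
finger_force: 0.0
```

step_arm([
  [[0,0,0,-0.5,0,-0.6,0.2],[0,0,0,-0.7,0,-0.6,0.2],[0,0,0,-0.7,0,-0.1,0],[0,0,0,0,0,0,0],[0,0,0,0,0,0,0]],
])

```text
clock: 38.95
eef_pos: [457.4, -170.8, 322.9]
eef_rot: [3.141, -0.0, 1.573]
wrist_force: [-0.4, 0.7, -0.1]
finger_gap: 46.6
finger_force: 0.0
```

```bash
python3 - <<'E'
from h import *
print(manip.read_state()['eef_pos'])
c=snap('wrist');w=wpts(c);f=c['frame']
r=np.hypot(w[...,0]-457,w[...,1]+105); m=r<34; print('jar z pct',np.percentile(w[m][:,2],[5,50,80,95,99,100]))
Y,X=np.meshgrid(np.arange(-40,-290,-.4),np.arange(525,375,-.4)); mm=wproj(c,np.stack([X,Y,X*0+14],-1)).astype(np.float32)
save(cv2.remap(f,mm[...,0],mm[...,1],cv2.INTER_CUBIC),'jar2.png')
k=(abs(w[...,0]-440)<70)&(abs(w[...,1]+220)<70)&(w[...,2]>26)&(w[...,2]<40);p=w[k];print('knob',len(p),np.median(p,0),cv2.minEnclosingCircle(p[:,:2].astype(np.float32)))
E
```

```text
[ 457.42 -170.76  322.94]
jar z pct [ 3.9   5.29  9.48 15.42 17.96 20.11]
knob 315 [ 440.95 -217.77   32.88] ((449.50897216796875, -189.96385192871094), 40.788692474365234)
```

View pics/jar2.png

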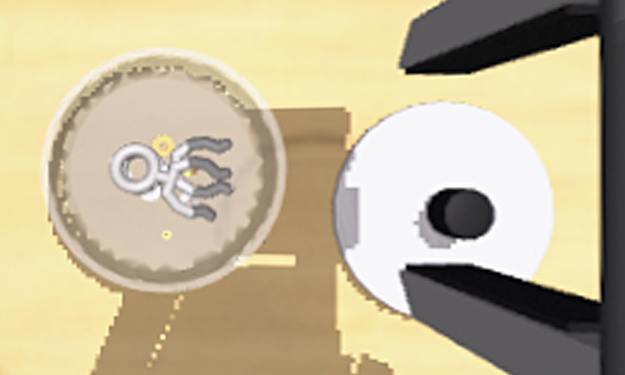

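The view shows both clips lying in the jar at (170,175), tops below 20 mm; the lid with its knob stands at (440,210) where I left it. Fetching the lid.

step_arm([
  [[0,0,0,-0.61,-0.215,0.2,0],[0,0,0,-0.61,-0.215,0.2,0],[0,0,0,0,0,0.5,0],[0,0,0,0,0,0.5,0],[0,0,0,0,0,0.5,0]],
])

```text
clock: 39.5
eef_pos: [440.6, -218.7, 245.6]
eef_rot: [-3.141, -0.0, 1.575]
wrist_force: [1.2, 0.4, -0.3]
finger_gap: 46.7
finger_force: 0.0
```

step_arm([
  [[0,0,0,0,0,0.4,0],[0,0,0,0,0,0.25,0],[0,0,0,0,0,0.12,0],[0,0,0,0,0,0,0],[0,0,0,0,0,0,0]],
])

```text
clock: 40.0
eef_pos: [440.8, -219.5, 216.3]
eef_rot: [3.141, 0.0, 1.574]
wrist_force: [-0.5, -0.3, 0.5]
finger_gap: 47.0
finger_force: 0.0
```

step_arm([
  [[0,0,0,0,-0.01,0.09,0],[0,0,0,0,0,0,0.3],[0,0,0,0,0,0,1],[0,0,0,0,0,0,1],[0,0,0,0,0,0,1]],
], newtons=30)

```text
clock: 40.5
eef_pos: [440.2, -219.6, 212.2]
eef_rot: [3.141, 0.0, 1.574]
wrist_force: [-0.9, 0.1, 0.4]
finger_gap: 19.5
finger_force: 30.0
```

step_arm([
  [[0,0,0,0,0,0,1],[0,0,0,0,0,0,1],[0,0,0,0,0,-0.4,1],[0,0,0,0,0,-0.7,1],[0,0,0,0,0,-0.7,1]],
])

```text
clock: 41.0
eef_pos: [440.0, -219.5, 284.6]
eef_rot: [-3.141, -0.001, 1.574]
wrist_force: [0.1, 0.2, -1.2]
finger_gap: 19.3
finger_force: 30.0
```

step_arm([
  [[0,0,0,0,0,0,1],[0,0,0,0,0,0,1]],
])

```text
clock: 41.2
eef_pos: [440.1, -219.5, 284.0]
eef_rot: [3.141, 0.0, 1.574]
wrist_force: [0.2, -0.2, -0.2]
finger_gap: 19.1
finger_force: 30.0
```

```bash
python3 plan.py 457.3 -105 284 1.572 4
```

```text
clock 41.2 gap 19.1 turn/row [0.    0.    0.001]
[ 0.715  0.11  -0.   ]
[ 0.715  0.109 -0.   ]
[ 0.715  0.109 -0.   ]
[ 0.715  0.109 -0.   ]
```

step_arm([
  [[0,0,0,0.715,0.11,0,1],[0,0,0,0.715,0.11,0,1],[0,0,0,0.715,0.11,0,1],[0,0,0,0.715,0.11,0,1],[0,0,0,0,0,0,1]],
])

```text
clock: 41.7
eef_pos: [457.4, -102.7, 282.7]
eef_rot: [-3.139, -0.001, 1.577]
wrist_force: [-0.4, -0.6, -0.5]
finger_gap: 19.1
finger_force: 30.0
```

step_arm([
  [[0,0,0,0,0,0.4,1],[0,0,0,0,0,0.3,1],[0,0,0,0,0,0.1,1],[0,0,0,0,0,0,1],[0,0,0,0,0,0,1]],
])

```text
clock: 42.2
eef_pos: [457.5, -105.4, 252.2]
eef_rot: [-3.142, -0.0, 1.574]
wrist_force: [-0.7, 0.2, -1.3]
finger_gap: 19.1
finger_force: 30.0
```

```bash
python3 plan.py 457.3 -105 243.5 1.572 1
```

```text
clock 42.2 gap 19.1 turn/row [-0.    -0.     0.002]
[ 0.009 -0.005  0.217]
```

step_arm([
  [[0,0,0,0.005,0,0.08,1],[0,0,0,0,0,0.06,1],[0,0,0,0,0,0.06,1],[0,0,0,0,0,0,1],[0,0,0,0,0,0,1]],
])

```text
clock: 42.7
eef_pos: [457.4, -104.9, 244.1]
eef_rot: [-3.142, 0.0, 1.574]
wrist_force: [0.6, 0.0, -0.7]
finger_gap: 19.3
finger_force: 30.0
```

step_arm([
  [[0,0,0,0,0,0.015,1],[0,0,0,0,0,0,1],[0,0,0,0,0,0,0.4],[0,0,0,0,0,0,0.2],[0,0,0,0,0,0,0]],
])

```text
clock: 43.2
eef_pos: [457.5, -104.9, 243.6]
eef_rot: [3.141, 0.0, 1.574]
wrist_force: [-0.1, 0.0, 0.4]
finger_gap: 39.7
finger_force: 0.0
```

step_arm([
  [[0,0,0,0,0,0,0],[0,0,0,0,0,0,0],[0,0,0,0,0,-0.6,0],[0,0,0,0,0,-0.9,0],[0,0,0,-0.8,0,-0.5,0]],
])

```text
clock: 43.7
eef_pos: [457.8, -135.5, 325.8]
eef_rot: [3.14, 0.0, 1.577]
wrist_force: [0.5, 0.1, -0.5]
finger_gap: 47.2
finger_force: 0.0
```

step_arm([
  [[0,0,0,-0.8,0,0,0],[0,0,0,0,0,0,0],[0,0,0,0,0,0,0],[0,0,0,0,0,0,0]],
])

```text
clock: 44.1
eef_pos: [457.6, -168.3, 323.1]
eef_rot: [-3.141, -0.0, 1.574]
wrist_force: [-0.1, 0.2, -0.2]
finger_gap: 46.9
finger_force: 0.0
```

```bash
cat > lidchk.py <<'E'
from h import *
from scipy.optimize import least_squares
print(manip.read_state()['eef_pos'])
c=snap('wrist');w=wpts(c)
reg=(abs(w[...,0]-457)<60)&(abs(w[...,1]+105)<60)
k=reg&(w[...,2]>58)&(w[...,2]<72);p=w[k];print('knob',len(p),cv2.minEnclosingCircle(p[:,:2].astype(np.float32)))
m=reg&(w[...,2]>36)&(w[...,2]<45);p=w[m];A=np.c_[p[:,:2]-p[:,:2].mean(0),np.ones(len(p))];print('plane',np.linalg.lstsq(A,p[:,2],rcond=None)[0],cv2.minEnclosingCircle(p[:,:2].astype(np.float32)))
E
python3 lidchk.py
python3 -c "
from h import *
c=snap('top'); print(redfit(pts(c),c['frame']))"
```

```text
[ 457.59 -168.26  323.13]
knob 456 ((457.47344970703125, -104.97824096679688), 9.980873107910156)
plane [-0.01 -0.01 39.71] ((457.2442626953125, -104.83241271972656), 45.64621353149414)
{'n': 70, 'yaw': np.float32(0.14183448), 'c': (np.float64(462.08723822592117), np.float64(315.253684254931)), 'L': np.float64(87.56719870243398), 'z': np.float64(55.09433148169899)}
```

The lid's knob and disc are within 0.3 mm of the jar's centre, level and down, and the pick is on its rest. Handing in.

```bash
python3 -c "
from cell import workorder
print(workorder.sign_off())"
```

```text
the job is handed in; nothing more can be done
None
```

I handed the job in at 44 s: both fitted clips (2 and 3; clip 1 was absent) are in the jar, the lid is seated and centred, the pick is on its rest and the pot was never approached; the hand-in returned no verdict.

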